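# Clear the plate and build a friction pack

### The arm

A 7-joint arm with a two-finger parallel gripper is mounted at the origin on a cart in front of the work surface, level with it; the furniture and walls round the work are solid. World frame = base frame: x ahead of the robot, y to its left, z up, the work surface at z = 0. Lengths are in m, angles in rad, forces in N, time in s.
With the tool pointing down it reaches from about 0.425 to 0.925 m from the base axis. Payload 6.8 kg.
Tool frame: the origin (TCP) lies at the centre of the arm's flange, where the gripper is bolted on; the fingertips stand 173 mm ahead of it and the grasp point (between the pads) lies 155 mm ahead of it (finger_overhang is the distance from the TCP to the fingertips, in m); y points along the fingers, z is the direction in which the jaws open and shut, and the axes are right-handed (so a half turn about y gives the same grasp; the last joint's range is limited). The gripper opens to 85 mm and grips with 20 to 120 N. Pads are 22 mm wide; open, the fingers measure 114 mm over their backs; the gripper's body (76 mm by 85 mm) begins 54 mm behind the grasp point. The pads swing forward as they close: fully open they stand 13 mm farther back than shut.
Start: joints at [1.137, 0.477, 0.022, 1.555, -0.011, 1.109, -0.083], TCP at [0.216, -0.64, 0.405] pointing down, gripper open.
Joint ranges: [-2.96, 2.96], [-0.34, 2.1], [-1.41, 1.46], [0.24, 2.44], [-1.37, 4.51], [0.17, 1.92], [-2.96, 2.96]. Speed limits (rad/s): [2.39, 2.39, 3.14, 3.14, 3.14, 3.14, 3.14].

### API

Orientations are given as a rotation vector (axis times angle).
In Python, from bench import get_obs, grab_frame, hand_in, finger_overhang gives the robot as it stands. The module is installed in compiled form; this text tells all that it offers.
- The arm moves only by the shell command python3 -m jog 'ROWS' [FORCE]. ROWS is JSON, a list of rows, each a list of 3 entries, a list of its own where there are three numbers: the shift along the tool's x, y, z in cm, then the turn about the tool's y in rad, then the gripper command: -1 is fully open, 1 is shut, values between are in proportion. In form: [[[x, y, z], twist, gripper], ...]. A call has 1 to 10 rows; each row is the pose to reach, as a shift and turn from the pose commanded when the call began, along the tool's axes at that moment; what a row does not reach only later rows make up. A row lasts 1/8 s, in which the tool goes at most 62.5 mm and 10.7 degrees, less where a joint would pass 70% of its speed; a pose out of reach is approached as far as the arm can. A call with a gripper value outside its range is refused whole. The fingers move at their own pace and stop on an object; FORCE is the grip in N (left out, the last holds). Time passes only in rows, so rows that repeat a pose let the fingers close. It gives the time, the measured TCP pose, the force and the opening at its end, in the units of the state.
- get_obs(): the state, without advancing time (a new reading comes with each control period).
- grab_frame(name): name is "scene" or "side" or "wrist"; returns a dict with "image" (400x640x3 uint8, blue, green, red), "fx", "fy", "cx", "cy" (pixels), "distortion" ([k1, k2, p1, p2, k3] as OpenCV has them; the pictures are not rectified), "origin" and "rotation" of the camera in the world. Camera axes: x right, y up, looking along -z (the intrinsics and any distortion apply to the point x, -y, -z); pixel columns grow to the right and rows downward; lengths in m; the calibration is good to about 2 mm. A picture is of the moment at which its call begins. There is no depth.
- hand_in(): hands the job in, once; it reports no verdict.
The state is a dict: "clock": time; "joints": joint angles; "qvel": joint speeds; "tau": joint torques, N m; "tcp_pos": TCP position; "orientation": TCP orientation; "contact_force": force on the tool from outside, world axes, zero at the start; "moment": the same for the moment, N m; "grip_width": finger opening in m.
Only numpy, scipy, OpenCV 4.12 (cv2) and the standard library are available. Lean on these libraries where they do the work, as an engineer would, in place of code of your own. Each camera call takes 0.05 s, during which the arm holds its last target.

### The job

Wipe all the brass chips off the assembly plate onto the mat with the wooden block, keeping your fingers off the chips, and lay the block flat on the cart's mat again. Then take every friction disc out of the pocket tray and stack them flat in one pile, centred on the circle in the middle of the plate; last of all pluck the piston from the tray's middle pocket and lay it flat and centred on top of the pile. Leave the bottles round about where they are.

Things in the scene. Friction and masses are not known exactly. Their poses are not given: they have to be found in the camera images.
- plate_top (a point): centre of the top face of the assembly plate: a fixed square dark steel slab, 140 x 140 mm, 12 mm thick, lying on the cart's mat (z = 0), with a white circle of 62 mm diameter marked round its centre. x and y run along its sides, z up. Its right side is its -y side
- tray_top (a point): centre of the top face of the pocket tray: a fixed blue slab, 160 x 160 x 11 mm, with round pockets 5 mm deep (pocket floor 6 mm above the mat): four of 61 mm diameter with centres at x = +-45, y = +-46 mm in this frame for the discs, and one of 47 mm in the middle for the piston
- block_mid (a point): centre of the wiping block: a loose dark hardwood bar, 32 mm wide (its x), 135 mm long (its y), 34 mm high (its z), about 0.16 kg, lying on the mat to the right of the plate, grasped across its 32 mm width
- piston_mid (a point): centre of the piston: a loose white disc with a black band round it and a hole in the middle, 43 mm diameter, 14 mm thick, lying flat in the middle pocket of the tray, so that its upper 9 mm stand above the tray; z is its axis
- disc_0_mid (a point): centre of a friction disc: a loose flat mottled brown disc with a steel core and a dark hub, 58 mm diameter, 16 mm thick, 0.12 kg, lying flat in a pocket of the tray, so that its upper 11 mm stand above the tray; z is its axis. Two to four of the four alike discs are present
- disc_1_mid (a point): centre of a friction disc: a loose flat mottled brown disc with a steel core and a dark hub, 58 mm diameter, 16 mm thick, 0.12 kg, lying flat in a pocket of the tray, so that its upper 11 mm stand above the tray; z is its axis. Two to four of the four alike discs are present
- disc_2_mid (a point): centre of a friction disc: a loose flat mottled brown disc with a steel core and a dark hub, 58 mm diameter, 16 mm thick, 0.12 kg, lying flat in a pocket of the tray, so that its upper 11 mm stand above the tray; z is its axis. Two to four of the four alike discs are present
- disc_3_mid (a point): centre of a friction disc: a loose flat mottled brown disc with a steel core and a dark hub, 58 mm diameter, 16 mm thick, 0.12 kg, lying flat in a pocket of the tray, so that its upper 11 mm stand above the tray; z is its axis. Two to four of the four alike discs are present
- chip_0_mid (a point): centre of a turning chip: a loose C-shaped brass curl, 23 mm across and 6 mm high, 15 g, lying flat on the plate at the start (its centre is then 15 mm above the mat, and 3 mm above it when it lies on the mat)
- chip_1_mid (a point): centre of a turning chip: a loose C-shaped brass curl, 23 mm across and 6 mm high, 15 g, lying flat on the plate at the start (its centre is then 15 mm above the mat, and 3 mm above it when it lies on the mat)
- chip_2_mid (a point): centre of a turning chip: a loose C-shaped brass curl, 23 mm across and 6 mm high, 15 g, lying flat on the plate at the start (its centre is then 15 mm above the mat, and 3 mm above it when it lies on the mat)
- oil_bottle_red: bystander: loose red oil bottle with a white nozzle, 55 mm diameter, 185 mm high, at the left end; origin at the centre of its underside
- oiler: bystander: loose oiler with a red nozzle, 48 mm diameter, 141 mm high, in the far right corner; origin at the centre of its underside
Mind the look-alikes: they are no part of the job. What is shaped like the part that bears disc_3_mid but red is not meant.

How it is judged:
On the way, in this order (a step that is already met when the one before it is completed fails the run):
1. the held wooden block is down on the plate to wipe it (horizontal distance between block_mid and plate_top below 0.1 m and height (world z) of block_mid below 0.04 m and contact force between the fingers and block above 1 N), for 0.1 s.
2. all chips are off the plate, down on the mat (height (world z) of each of chip_0_mid, chip_1_mid, chip_2_mid below 0.011 m), for 0.2 s.
3. all friction discs present lie flat in one pile centred on the plate, the piston not yet on it (horizontal distance between each of disc_0_mid, disc_1_mid, disc_2_mid, disc_3_mid and plate_top below 0.008 m and angle between each of disc_0_mid, disc_1_mid, disc_2_mid, disc_3_mid's own z axis and vertical below 0.1 rad and height (world z) of each of disc_0_mid, disc_1_mid, disc_2_mid, disc_3_mid above 0.016 m and horizontal distance between piston_mid and plate_top above 0.04 m), for 0.2 s.
At the end, for the whole second after the job is handed in: All chips lie on the mat (centres below 11 mm), the block lies flat on the mat (centre below 22 mm), every disc present and the piston lie flat (within 0.1 rad) with their centres within 8 mm of the plate's centre seen from above, the piston on top of all discs, everything released and at rest (all of step 2 and horizontal distance between each of disc_0_mid, disc_1_mid, disc_2_mid, disc_3_mid, piston_mid and plate_top below 0.008 m and angle between each of disc_0_mid, disc_1_mid, disc_2_mid, disc_3_mid, piston_mid's own z axis and vertical below 0.1 rad and height (world z) of each of disc_0_mid, disc_1_mid, disc_2_mid, disc_3_mid above 0.016 m and z of piston_mid in the frame of disc_0_mid above 0.011 m and z of piston_mid in the frame of disc_1_mid above 0.011 m and z of piston_mid in the frame of disc_2_mid above 0.011 m and z of piston_mid in the frame of disc_3_mid above 0.011 m and height (world z) of block_mid below 0.022 m and linear speed of each of piston, block, disc_0, disc_1, disc_2, disc_3 below 0.02 m/s); the robot touches nothing.
It fails at once if the fingers touch a chip (over 2 N) (contact force between the fingers and chip_0 above 2 N or contact force between the fingers and chip_1 above 2 N or contact force between the fingers and chip_2 above 2 N).
It fails at once if a bottle is moved by more than 40 mm (distance of any of oil_bottle_red, oiler from where it was at the start of the episode above 0.04 m).
Of disc_0, disc_1, disc_2, disc_3 only 2 to 4 are there at a start; the rules pass over those that are not, and their reading is None.
At some moment in a run one of block may be knocked a few centimetres aside while the robot is not near it.
Once in a run the grip may slacken for a moment while it holds something.
It also fails if it takes over 210 s, if anything falls off the work surface, if the arm or the gripper's body presses on something with over 40 N, if the wrist force passes 120 N, or if a joint passes its speed limit or range.

## Working session

There is one attempt and no reset: what is moved stays moved. The work goes in short steps, Python scripts to look and compute and a shell command to move; the robot and the scene stay as the last step left them, time stands still between calls to the robot, and variables do not carry over. Pictures are saved under pics/ and viewed, and the job is handed in when it is done.

```bash
mkdir -p pics; cat > h.py <<'E'
import numpy as np, cv2
from bench import get_obs, grab_frame, finger_overhang
from scipy.spatial.transform import Rotation as R
def snap(cam,fn=None):
    f=grab_frame(cam)
    if fn: cv2.imwrite('pics/'+fn,f['image'])
    return f
def KD(f):
    return np.array([[f['fx'],0,f['cx']],[0,f['fy'],f['cy']],[0,0,1.]]),np.array(f['distortion'],float)
def rot(f):
    r=np.array(f['rotation'],float)
    return r if r.shape==(3,3) else R.from_rotvec(r).as_matrix()
def topt(f,px,z):
    K,D=KD(f); u=cv2.undistortPoints(np.array(px,float).reshape(-1,1,2),K,D).reshape(-1,2)
    d=np.c_[u[:,0],-u[:,1],-np.ones(len(u))]@rot(f).T
    o=np.array(f['origin']); return o+d*((z-o[2])/d[:,2])[:,None]
def proj(f,P):
    K,D=KD(f); P=np.atleast_2d(P); c=(P-np.array(f['origin']))@rot(f)
    c=c*[1,-1,-1]
    return cv2.projectPoints(c.reshape(-1,1,3),np.zeros(3),np.zeros(3),K,D)[0].reshape(-1,2)
def st():
    o=get_obs(); M=R.from_rotvec(o['orientation']).as_matrix()
    print('t',o['clock'],'tcp',np.round(o['tcp_pos'],4),'F',np.round(o['contact_force'],1),'w',o['grip_width'])
    print('axes x,y,z cols\n',np.round(M,3)); return o,M
E
python3 - <<'E'
from h import *
o,M=st(); print(finger_overhang if not callable(finger_overhang) else finger_overhang())
for c in ['scene','side','wrist']:
    f=snap(c,c+'0.png'); print(c,f['fx'],f['cx'],f['cy'],f['distortion'],np.round(f['origin'],3),np.round(rot(f),3).tolist())
E
```

```text
t 0.0 tcp [ 0.2159 -0.6392  0.4037] F [ 0.3 -0.4  0.4] w 0.08497122280196777
axes x,y,z cols
 [[-0.947 -0.001  0.32 ]
 [-0.32   0.002 -0.947]
 [ 0.    -1.    -0.002]]
0.1734
scene 417.30893387564277 315.5581918391211 196.95357897782748 [0.01214063 0.         0.         0.         0.        ] [-0.278  0.506  0.931] [[-0.513, 0.578, -0.635], [-0.858, -0.365, 0.362], [-0.023, 0.73, 0.683]]
side 361.54857525712106 316.12292726559843 200.1453006816282 [-0.01507119  0.          0.          0.          0.        ] [ 0.26  -0.719  0.397] [[0.945, 0.102, -0.311], [-0.326, 0.363, -0.873], [0.024, 0.926, 0.376]]
wrist 302.25547496064553 320.4543250152006 197.86776045322688 [-0.04703397  0.          0.          0.          0.        ] [ 0.294 -0.612  0.373] [[0.319, 0.898, 0.304], [-0.948, 0.302, 0.101], [-0.001, -0.321, 0.947]]
```

View pics/scene0.png

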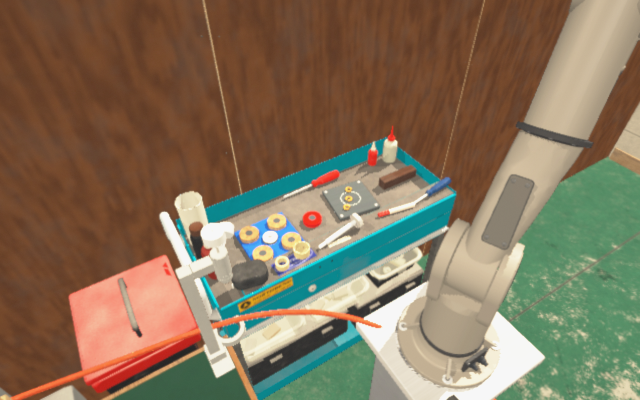

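View pics/side0.png

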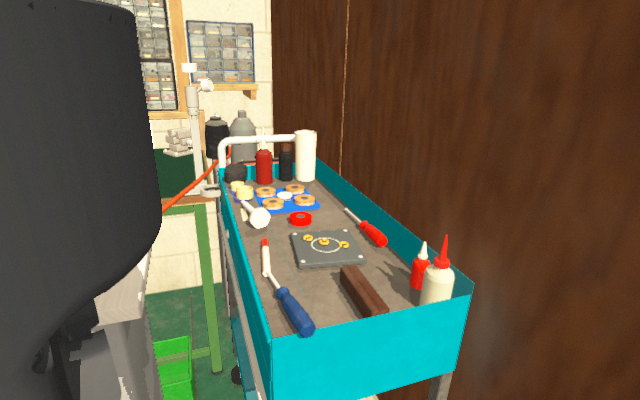

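View pics/wrist0.png

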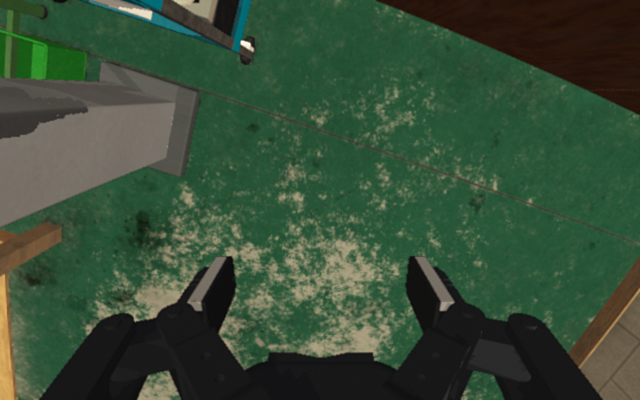

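```bash
python3 - <<'E'
from h import *
im=cv2.imread('pics/scene0.png'); c=im[120:300,180:470]; cv2.imwrite('pics/scene0z.png',cv2.resize(c,None,fx=2.75,fy=2.75,interpolation=cv2.INTER_CUBIC))
im=cv2.imread('pics/side0.png'); c=im[120:340,210:480]; cv2.imwrite('pics/side0z.png',cv2.resize(c,None,fx=2.7,fy=2.7,interpolation=cv2.INTER_CUBIC))
E
```

```text
(no output)
```

View pics/scene0z.png

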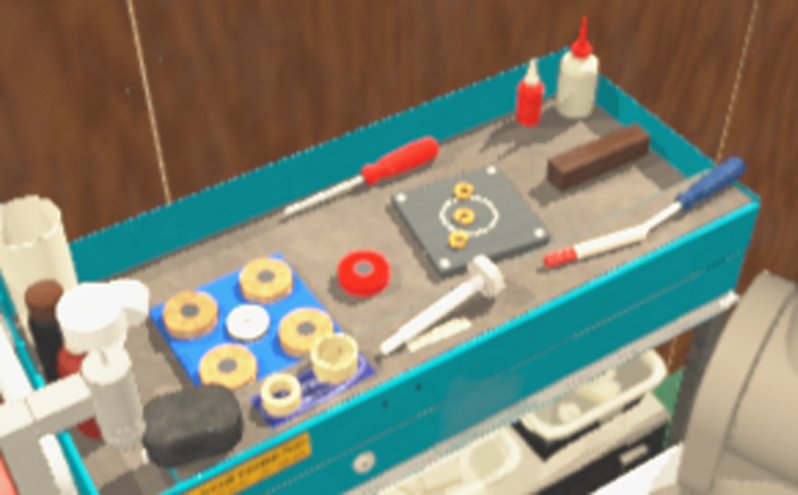

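View pics/side0z.png

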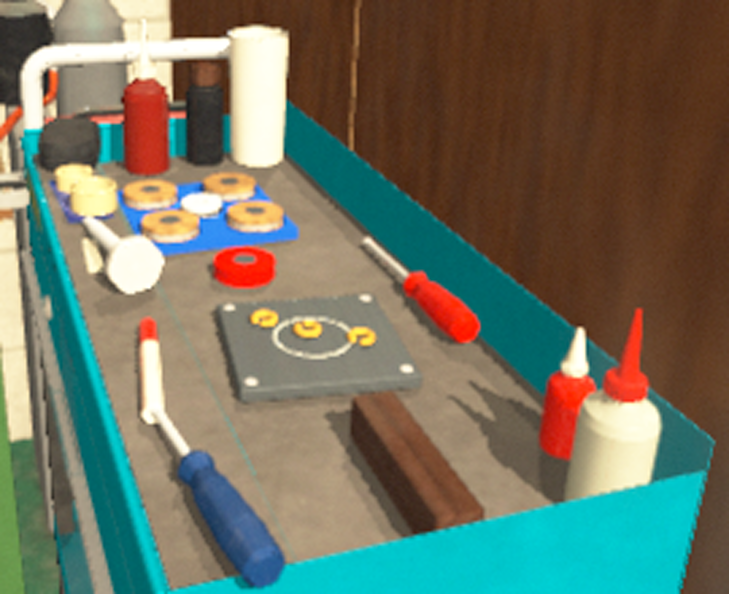

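```bash
python3 - <<'E'
from h import *
f=snap('scene'); 
Z=lambda p:np.array(p)/2.75+[180,120]
print('screws',np.round(topt(f,Z([[402,198],[491,171],[540,233],[446,263]]),.012),3))
print('circ',np.round(topt(f,Z([[469,214]]),.012),3))
print('chips',np.round(topt(f,Z([[463,189],[464,216],[458,239]]),.015),3))
print('block top',np.round(topt(f,Z([[548,165],[560,188],[650,150],[636,127]]),.034),3))
print('discs',np.round(topt(f,Z([[190,313],[266,277],[305,331],[229,369],[248,321]]),.022),3))
print('wall corner',np.round(topt(f,Z([[757,203],[565,50],[60,250]]),.05),3))
E
```

```text
screws [[ 0.578 -0.022  0.012]
 [ 0.562 -0.139  0.012]
 [ 0.443 -0.124  0.012]
 [ 0.461 -0.006  0.012]]
circ [[ 0.513 -0.073  0.012]]
chips [[ 0.55  -0.09   0.015]
 [ 0.511 -0.065  0.015]
 [ 0.483 -0.037  0.015]]
block top [[ 0.514 -0.187  0.034]
 [ 0.474 -0.174  0.034]
 [ 0.471 -0.307  0.034]
 [ 0.513 -0.321  0.034]]
discs [[0.536 0.271 0.022]
 [0.54  0.178 0.022]
 [0.448 0.179 0.022]
 [0.445 0.268 0.022]
 [0.493 0.223 0.022]]
wall corner [[ 0.323 -0.331  0.05 ]
 [ 0.673 -0.334  0.05 ]
 [ 0.671  0.361  0.05 ]]
```

```bash
cat >> h.py <<'E'
def plan(target,zdir=None):
    """shift in cm in tool axes from measured pose, twist to bring tool z horizontally to zdir(deg)"""
    o,M=st(); d=(np.array(target)-o['tcp_pos'])@M*100
    print('shift cm',np.round(d,2))
    if zdir is not None:
        a=np.degrees(np.arctan2(M[1,2],M[0,2])); w=(zdir-a+180)%360-180
        print('twist',round(-np.radians(w),4),'alt',round(-np.radians((w+360)%360-180),4))
E
python3 -c "
from h import *
plan([.46,-.13,.42],0)"
```

```text
t 0.2 tcp [ 0.216  -0.6393  0.4041] F [0.5 0.3 0.6] w 0.08552249754006905
axes x,y,z cols
 [[-0.947 -0.     0.32 ]
 [-0.32   0.001 -0.947]
 [ 0.    -1.    -0.001]]
shift cm [-39.42  -1.55 -40.45]
twist -1.245 alt 1.8966
```

```bash
python3 -m jog '[[[-5,-2,-5],-0.15,-1],[[-10,-2,-10],-0.3,-1],[[-15,-2,-15],-0.5,-1],[[-20,-2,-20],-0.7,-1],[[-25,-2,-25],-0.85,-1],[[-30,-2,-30.5],-1.0,-1],[[-35,-2,-36],-1.15,-1],[[-39.4,-1.6,-40.4],-1.245,-1],[[-39.4,-1.6,-40.4],-1.245,-1],[[-39.4,-1.6,-40.4],-1.245,-1]]'
python3 - <<'E'
from h import *
plan([.46,-.13,.42],0)
snap('wrist','w1.png')
E
```

```text
clock: 1.45
tcp_pos: [0.4615, -0.1259, 0.421]
orientation: [-1.211, 1.203, -1.202]
contact_force: [0.3, -0.6, 0.9]
grip_width: 0.0855
t 1.45 tcp [ 0.4615 -0.1259  0.421 ] F [ 0.3 -0.6  0.9] w 0.08554951961328418
axes x,y,z cols
 [[ 0.008  0.001  1.   ]
 [-1.     0.001  0.008]
 [-0.001 -1.     0.001]]
shift cm [ 0.41  0.1  -0.15]
twist 0.0085 alt -3.1331
```

View pics/w1.png

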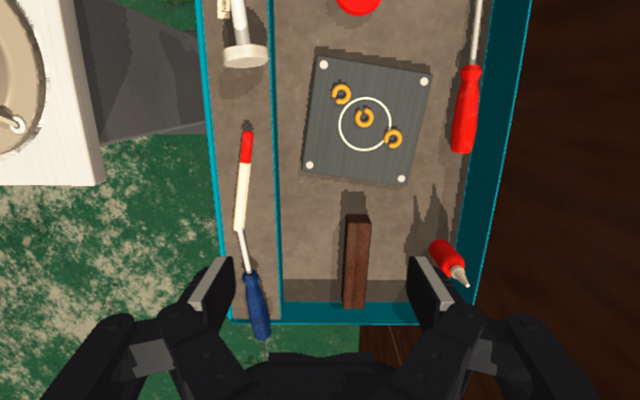

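```bash
python3 - <<'E'
from h import *
f=snap('wrist')
cv2.imwrite('pics/w1z.png',cv2.resize(f['image'][40:330,290:450],None,fx=2,fy=2,interpolation=cv2.INTER_CUBIC))
s=np.array([[324,64],[424,82],[401,178],[309,165]])
P=topt(f,s,.012); print('screws',np.round(P,4),P.mean(0))
print('circ',np.round(topt(f,[[365,124]],.012),4))
print('chips',np.round(topt(f,[[341,94],[364,118],[393,138]],.015),4))
P=topt(f,[[346,215],[370,215],[365,308],[342,308]],.034); print('block',np.round(P,4),P.mean(0))
print('bottle',np.round(topt(f,[[440,250]],.0),3))
E
```

```text
screws [[ 0.4644 -0.0092  0.012 ]
 [ 0.5829 -0.0278  0.012 ]
 [ 0.5652 -0.1454  0.012 ]
 [ 0.4461 -0.1288  0.012 ]] [ 0.51464231 -0.07778521  0.012     ]
circ [[ 0.5151 -0.0773  0.012 ]]
chips [[ 0.4846 -0.0424  0.015 ]
 [ 0.5131 -0.0699  0.015 ]
 [ 0.5501 -0.0936  0.015 ]]
block [[ 0.4934 -0.1884  0.034 ]
 [ 0.5239 -0.1883  0.034 ]
 [ 0.5252 -0.3316  0.034 ]
 [ 0.4923 -0.3316  0.034 ]] [ 0.50868378 -0.25998111  0.034     ]
bottle [[ 0.636 -0.257  0.   ]]
```

View pics/w1z.png

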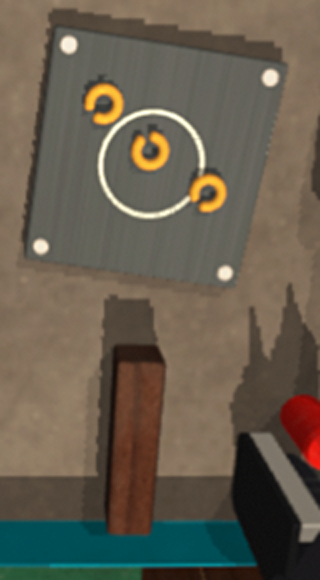

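```bash
cat > fit.py <<'E'
from h import *
def box(c,yaw,dx,dy,z0,z1):
    c=np.array(c); a=np.radians(yaw); r=np.array([[np.cos(a),-np.sin(a)],[np.sin(a),np.cos(a)]])
    q=np.array([[1,1],[-1,1],[-1,-1],[1,-1]])*[dx/2,dy/2]@r.T+c
    return np.r_[np.c_[q,[z0]*4],np.c_[q,[z1]*4]]
def draw(im,f,B,col=(0,255,0),s=1,off=(0,0)):
    p=((proj(f,B)-off)*s).astype(int)
    for i in range(4):
        for a,b in((i,(i+1)%4),(4+i,4+(i+1)%4),(i,4+i)): cv2.line(im,tuple(map(int,p[a])),tuple(map(int,p[b])),col,1)
E
python3 - <<'E'
from fit import *
f=snap('wrist')
print('driver',np.round(topt(f,[[457,65],[454,110],[452,148]],.015),3))
off=(280,30); s=3
im=cv2.resize(f['image'][30:320,280:460],None,fx=2.0,fy=2.0,interpolation=cv2.INTER_CUBIC)
draw(im,f,box([.515,-.0775],-8.8,.14,.14,0,.012),s=2,off=off)
draw(im,f,box([.5085,-.26],0,.032,.135,0,.034),s=2,off=off)
cv2.imwrite('pics/fit1.png',im)
E
```

```text
driver [[ 0.618 -0.011  0.015]
 [ 0.621 -0.062  0.015]
 [ 0.625 -0.108  0.015]]
```

View pics/fit1.png

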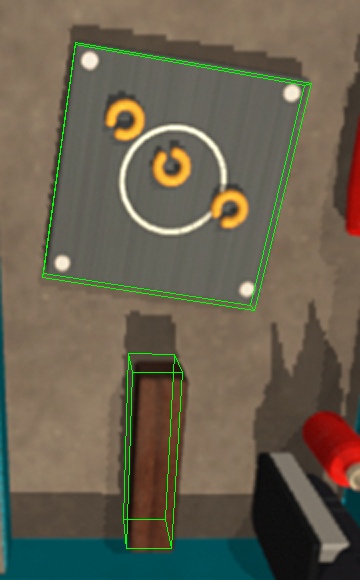

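```bash
python3 - <<'E'
from fit import *
from scipy.optimize import least_squares
f=snap('wrist')
t=np.array([[187,378],[137,378],[128,548],[174,548]])/2+[280,30]
r=least_squares(lambda v:(proj(f,box(v[:2],v[2],.032,.135,0,.034))[4:]-t).ravel(),[.51,-.26,0])
print(r.x,r.fun.round(1))
f=snap('scene'); im=cv2.resize(f['image'][150:230,300:460],None,fx=5,fy=5,interpolation=cv2.INTER_CUBIC)
draw(im,f,box(r.x[:2],r.x[2],.032,.135,0,.034),s=5,off=(300,150))
draw(im,f,box([.515,-.0775],-8.8,.14,.14,0,.012),s=5,off=(300,150))
cv2.imwrite('pics/fit2.png',im)
x=r.x; plan([x[0],x[1],.30],x[2])
E
```

```text
[ 0.50979985 -0.26358688 -0.82283137] [ 0.  -1.  -0.  -1.3  0.3  1.4 -0.3  1.5]
t 1.7 tcp [ 0.4595 -0.1322  0.4205] F [-0.3  0.2  0.2] w 0.08523673496164808
axes x,y,z cols
 [[-0.003 -0.001  1.   ]
 [-1.    -0.    -0.003]
 [ 0.    -1.    -0.001]]
shift cm [13.11 12.06  5.08]
twist 0.0116 alt -3.13
```

View pics/fit2.png

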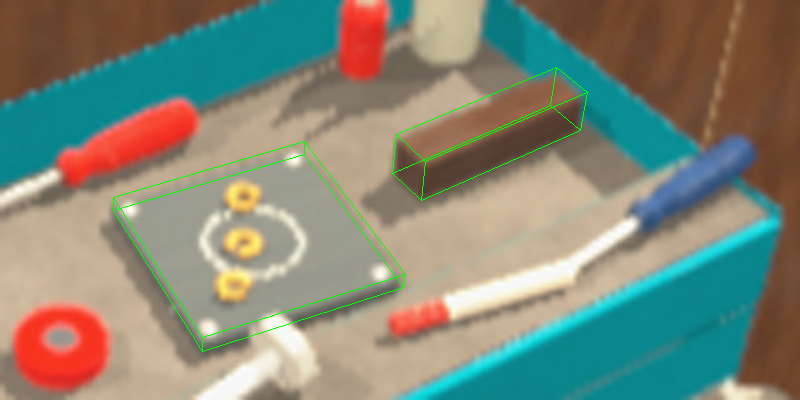

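```bash
python3 -m jog '[[[5,5,2],0,-1],[[10,10,4],0,-1],[[12.8,15,5],0.01,-1],[[12.8,18,5],0.01,-1],[[12.8,18,5],0.01,-1],[[12.8,18,5],0.01,-1]]' 60
python3 - <<'E'
from h import *
plan([.51,-.26,.188],0)
snap('wrist','w2.png'); snap('side','s2.png')
E
```

```text
clock: 2.45
tcp_pos: [0.5102, -0.2589, 0.2422]
orientation: [-1.203, 1.216, -1.218]
contact_force: [0.3, -0.2, 1.2]
grip_width: 0.0852
t 2.45 tcp [ 0.5102 -0.2589  0.2422] F [ 0.3 -0.2  1.2] w 0.0852180260695134
axes x,y,z cols
 [[-0.011  0.001  1.   ]
 [-1.    -0.    -0.011]
 [ 0.    -1.     0.001]]
shift cm [ 0.11  5.42 -0.03]
twist -0.0106 alt 3.131
```

View pics/w2.png

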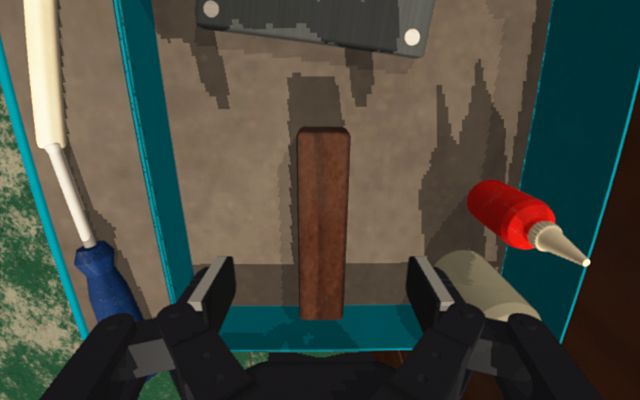

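View pics/s2.png

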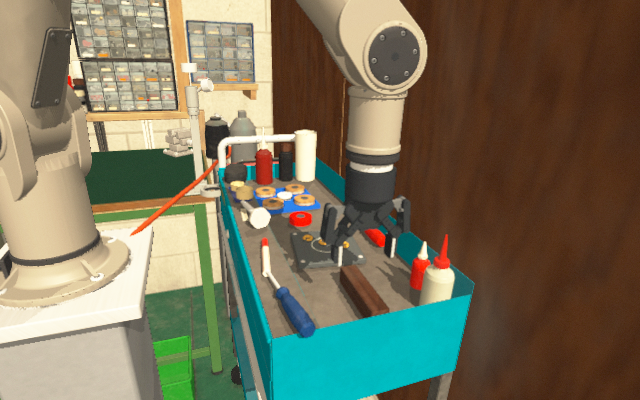

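```bash
python3 - <<'E'
from h import *
f=snap('wrist')
print('base w2',np.round(topt(f,[[190,300],[160,100],[152,50]],0),3))
for z in (.0,.03,.06): print(z,np.round(topt(f,[[163,300],[130,100],[122,50]],z)[:,:2],3).tolist(), 'outer',np.round(topt(f,[[70,300],[20,130]],z)[:,:2],3).tolist())
cv2.imwrite('pics/w2z.png',cv2.resize(f['image'][0:330,0:260],None,fx=1.8,fy=1.8))
im=cv2.imread('pics/w1.png'); cv2.imwrite('pics/w1y.png',cv2.resize(im[0:330,190:300],None,fx=1.8,fy=1.8,interpolation=cv2.INTER_CUBIC))
E
```

```text
base w2 [[ 0.399 -0.339  0.   ]
 [ 0.403 -0.176  0.   ]
 [ 0.403 -0.145  0.   ]]
0.0 [[0.376, -0.339], [0.382, -0.176], [0.383, -0.144]] outer [[0.291, -0.34], [0.294, -0.193]]
0.03 [[0.395, -0.316], [0.4, -0.176], [0.401, -0.149]] outer [[0.322, -0.317], [0.325, -0.191]]
0.06 [[0.414, -0.293], [0.419, -0.176], [0.419, -0.153]] outer [[0.353, -0.294], [0.356, -0.188]]
```

View pics/w2z.png

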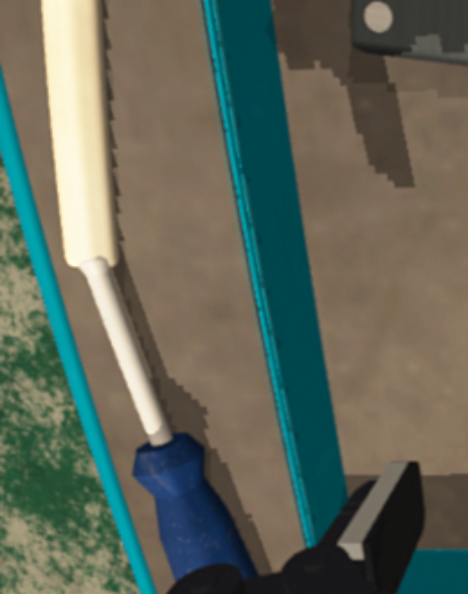

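View pics/w1y.png

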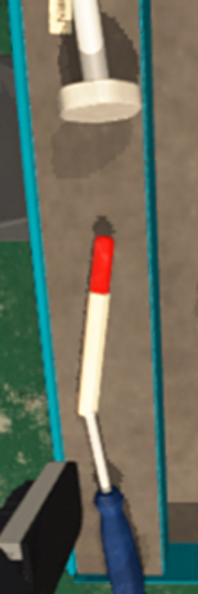

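```bash
python3 -m jog '[[[0.1,3,0],-0.005,-1],[[0.1,5.4,0],-0.01,-1],[[0.1,5.4,0],-0.01,-1],[[0.1,5.4,0],-0.01,1],[[0.1,5.4,0],-0.01,1],[[0.1,5.4,0],-0.01,1],[[0.1,5.4,0],-0.01,1],[[0.1,5.4,0],-0.01,1]]' 60
python3 - <<'E'
from h import *
st()
snap('wrist','w3.png')
E
```

```text
clock: 3.6
tcp_pos: [0.5106, -0.2598, 0.188]
orientation: [-1.208, 1.208, -1.211]
contact_force: [-0.7, 0.0, 7.8]
grip_width: 0.0306
t 3.6 tcp [ 0.5106 -0.2598  0.188 ] F [-0.7  0.   7.8] w 0.030552733338483094
axes x,y,z cols
 [[-0.     0.002  1.   ]
 [-1.    -0.001 -0.   ]
 [ 0.001 -1.     0.002]]
```

View pics/w3.png

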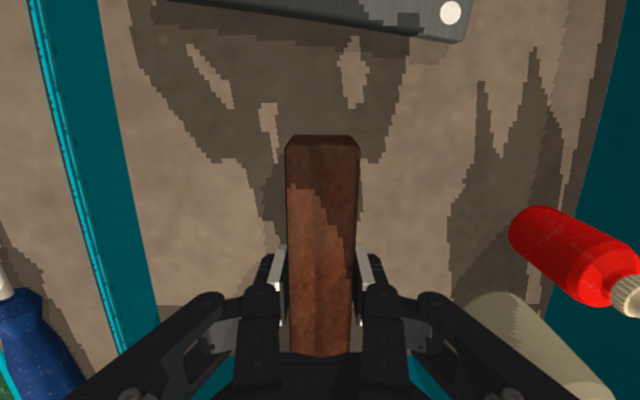

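```bash
python3 -m jog '[[[0,-3,0],0,1],[[0,-7,0],0,1],[[-5,-7,-2],0.03,1],[[-10,-7,-4],0.09,1],[[-15,-7,-6],0.154,1],[[-20.2,-7,-6.2],0.154,1],[[-20.2,-7,-6.2],0.154,1],[[-20.2,-7,-6.2],0.154,1]]'
python3 - <<'E'
from h import *
plan([.449,-.057,.2005],-8.8)
snap('wrist','w4.png')
E
```

```text
clock: 4.65
tcp_pos: [0.448, -0.0578, 0.2569]
orientation: [-1.133, 1.321, -1.322]
contact_force: [0.8, -0.7, -2.3]
grip_width: 0.0308
t 4.65 tcp [ 0.448  -0.0578  0.2569] F [ 0.8 -0.7 -2.3] w 0.03075653646855916
axes x,y,z cols
 [[-0.153  0.     0.988]
 [-0.988 -0.    -0.153]
 [ 0.    -1.     0.   ]]
shift cm [-0.1   5.64  0.08]
twist 0.0001 alt -3.1415
```

View pics/w4.png

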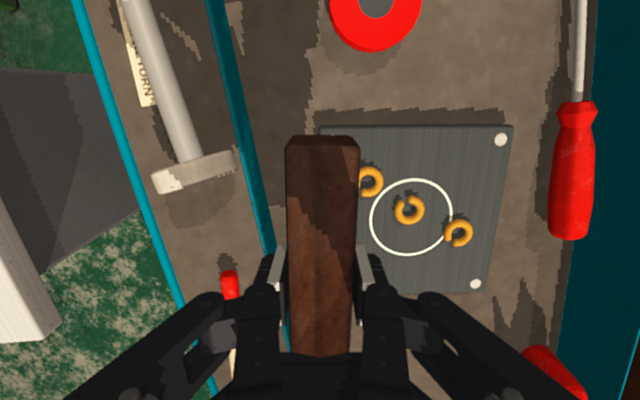

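```bash
python3 -m jog '[[[-0.1,2.5,0],0,1],[[-0.1,4.5,0],0,1],[[-0.1,5.6,0],0,1],[[-0.1,5.6,0],0,1],[[-0.1,5.6,0],0,1]]'
python3 - <<'E'
from h import *
st()
snap('wrist','w5.png')
E
```

```text
clock: 5.32
tcp_pos: [0.4484, -0.0573, 0.2008]
orientation: [-1.132, 1.322, -1.323]
contact_force: [-0.0, -0.7, -2.1]
grip_width: 0.0309
t 5.325 tcp [ 0.4484 -0.0573  0.2008] F [-0.  -0.7 -2.1] w 0.030906207789276316
axes x,y,z cols
 [[-0.155  0.     0.988]
 [-0.988 -0.    -0.155]
 [ 0.    -1.     0.   ]]
```

View pics/w5.png

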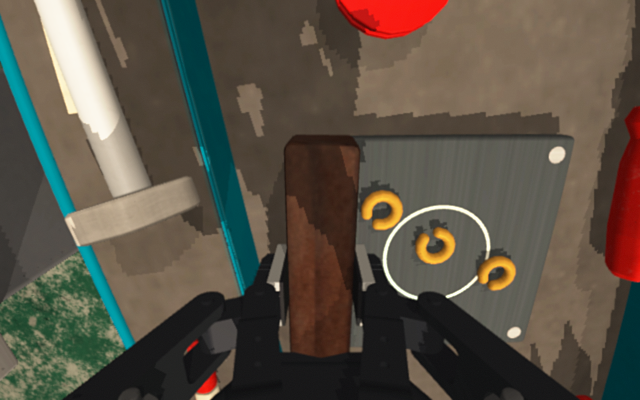

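```bash
python3 -m jog '[[[0,0.05,0.8],0,1],[[0,0.05,2],0,1],[[0,0.05,3.2],0,1],[[0,0.05,4.4],0,1],[[0,0.05,5.6],0,1],[[0,0.05,6.8],0,1],[[0,0.05,8],0,1],[[0,0.05,9],0,1],[[0,0.05,9.5],0,1],[[0,0.05,9.5],0,1]]'
python3 - <<'E'
from h import *
st()
snap('wrist','w6.png')
E
```

```text
clock: 6.62
tcp_pos: [0.5423, -0.0713, 0.2002]
orientation: [-1.132, 1.322, -1.322]
contact_force: [0.1, 0.9, -2.5]
grip_width: 0.0315
t 6.625 tcp [ 0.5423 -0.0713  0.2002] F [ 0.1  0.9 -2.5] w 0.031477068971589986
axes x,y,z cols
 [[-0.154  0.     0.988]
 [-0.988  0.    -0.154]
 [-0.    -1.     0.   ]]
```

View pics/w6.png

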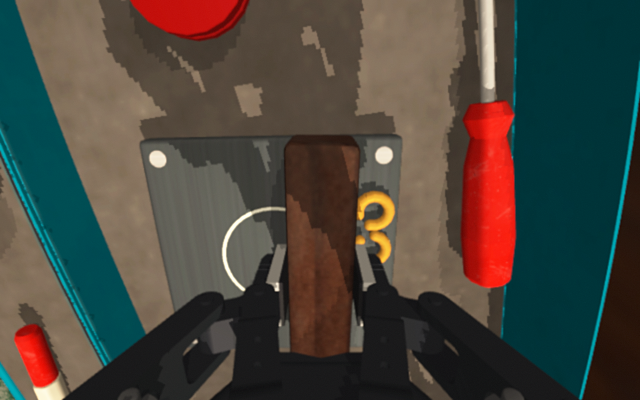

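```bash
python3 -m jog '[[[0,0,0.8],0,1],[[0,0,1.8],0,1],[[0,0,2.8],0,1],[[0,0,3.7],0,1],[[0,0,4.4],0,1],[[0,0,4.4],0,1]]'
python3 - <<'E'
from h import *
st()
snap('wrist','w7.png'); f=snap('scene')
cv2.imwrite('pics/s7.png',cv2.resize(f['image'][130:240,280:460],None,fx=4,fy=4,interpolation=cv2.INTER_CUBIC))
E
```

```text
clock: 7.42
tcp_pos: [0.5861, -0.078, 0.2002]
orientation: [-1.132, 1.322, -1.322]
contact_force: [-0.8, 0.5, -1.3]
grip_width: 0.0309
t 7.425 tcp [ 0.5861 -0.078   0.2002] F [-0.8  0.5 -1.3] w 0.03094240172218947
axes x,y,z cols
 [[-0.154  0.     0.988]
 [-0.988  0.    -0.154]
 [-0.    -1.     0.   ]]
```

View pics/w7.png

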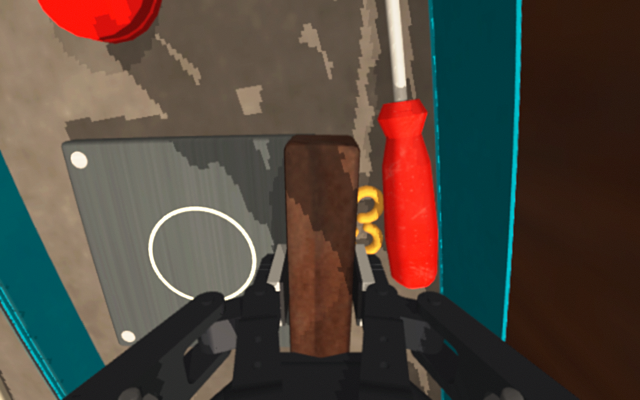

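View pics/s7.png

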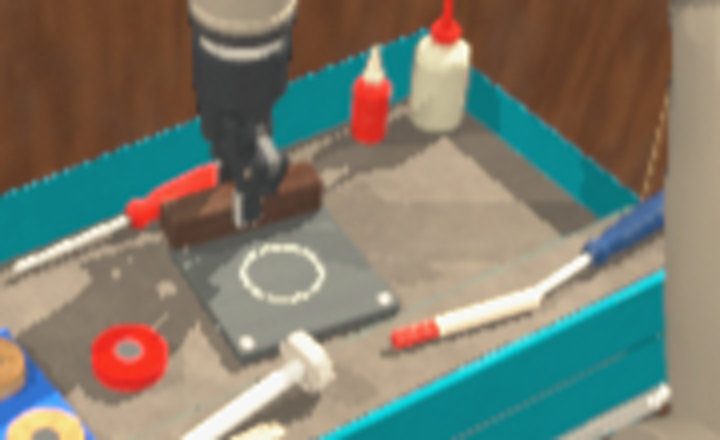

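```bash
python3 -m jog '[[[0,-3,0],0,1],[[0,-7,0],0,1],[[0,-10,-5],0,1],[[0,-10,-9],0,1],[[0,-10,-9],0,1],[[0,-10,-9],0,1]]'
python3 - <<'E'
from h import *
st()
snap('wrist','w8.png')
E
```

```text
clock: 8.28
tcp_pos: [0.4968, -0.0643, 0.3005]
orientation: [-1.132, 1.321, -1.322]
contact_force: [0.6, 0.2, -2.9]
grip_width: 0.0305
t 8.275 tcp [ 0.4968 -0.0643  0.3005] F [ 0.6  0.2 -2.9] w 0.030475888677087344
axes x,y,z cols
 [[-0.153  0.001  0.988]
 [-0.988 -0.    -0.153]
 [ 0.    -1.     0.001]]
```

View pics/w8.png

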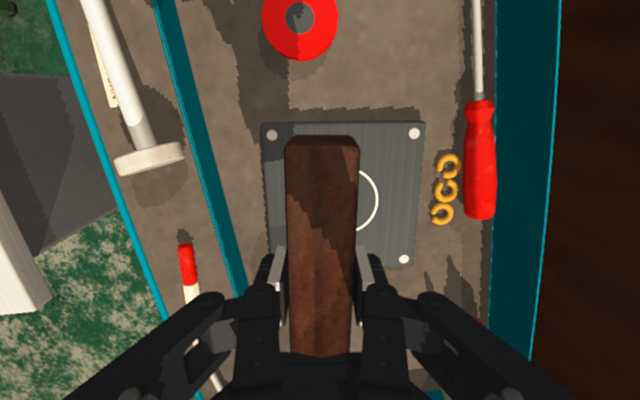

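```bash
python3 -c "
from h import *
plan([.51,-.257,.1885],0)"
python3 -m jog '[[[5,0,-0.8],-0.05,1],[[10,0,-1],-0.1,1],[[15,4,-1.2],-0.154,1],[[18.8,7,-1.6],-0.154,1],[[18.8,9,-1.6],-0.154,1],[[18.8,9,-1.6],-0.154,1]]'
python3 -c "
from h import *
plan([.51,-.257,.1885],0)"
```

```text
t 8.325 tcp [ 0.4972 -0.0643  0.3004] F [-0.3  0.1 -1.8] w 0.030891936938276972
axes x,y,z cols
 [[-0.154  0.001  0.988]
 [-0.988  0.    -0.154]
 [-0.    -1.     0.001]]
shift cm [18.85 11.19  4.21]
twist -0.1541 alt 2.9874
clock: 9.07
tcp_pos: [0.4519, -0.2478, 0.2085]
orientation: [-1.209, 1.213, -1.207]
contact_force: [-0.7, 0.5, -2.1]
grip_width: 0.0306
t 9.075 tcp [ 0.4519 -0.2478  0.2085] F [-0.7  0.5 -2.1] w 0.030580990815189384
axes x,y,z cols
 [[-0.001 -0.003  1.   ]
 [-1.     0.002 -0.001]
 [-0.002 -1.    -0.003]]
shift cm [0.92 1.98 5.82]
twist -0.0009 alt 3.1407
```

```bash
python3 -m jog '[[[0.4,0,3],0,1],[[0.9,0,5.8],0,1],[[0.9,1,5.8],0,1],[[0.9,1.9,5.8],0,1],[[0.9,2.0,5.8],0,1],[[0.9,2.0,5.8],0,1],[[0.9,2.0,5.8],0,-1],[[0.9,2.0,5.8],0,-1],[[0.9,2.0,5.8],0,-1],[[0.9,2.0,5.8],0,-1]]'
python3 -c "
from h import *
plan([.46,0.15,.42],90)"
```

```text
clock: 10.32
tcp_pos: [0.51, -0.2565, 0.1903]
orientation: [-1.209, 1.209, -1.209]
contact_force: [0.3, 0.3, 0.2]
grip_width: 0.0849
t 10.325 tcp [ 0.51   -0.2565  0.1903] F [0.3 0.3 0.2] w 0.0848893374473761
axes x,y,z cols
 [[-0.  0.  1.]
 [-1. -0. -0.]
 [ 0. -1.  0.]]
shift cm [-40.65 -22.97  -5.  ]
twist -1.5708 alt 1.5707
```

```bash
python3 -m jog '[[[0,-5,0],0,-1],[[0,-10,0],0,-1],[[-5,-15,0],-0.15,-1],[[-10,-18,-0.5],-0.3,-1],[[-15,-21,-1],-0.5,-1],[[-20,-23,-1.5],-0.7,-1],[[-25,-23,-2],-0.85,-1],[[-30,-23,-3],-1.0,-1],[[-36,-23,-4],-1.18,-1],[[-41,-23,-4],-1.36,-1]]'
python3 -c "
from h import *
plan([.47,0.19,.42],90)"
```

```text
clock: 11.58
tcp_pos: [0.4689, 0.1556, 0.4206]
orientation: [-1.565, 0.159, -0.161]
contact_force: [0.7, -0.1, -0.2]
grip_width: 0.0852
t 11.575 tcp [0.4689 0.1556 0.4206] F [ 0.7 -0.1 -0.2] w 0.08524353845589426
axes x,y,z cols
 [[ 0.979  0.001  0.203]
 [-0.203 -0.001  0.979]
 [ 0.001 -1.    -0.   ]]
shift cm [-0.58  0.05  3.39]
twist -0.2039 alt 2.9377
```

```bash
python3 -m jog '[[[-0.3,0,2],-0.15,-1],[[-0.6,0,3.4],-0.2,-1],[[-0.6,0,3.4],-0.2,-1],[[-0.6,0,3.4],-0.2,-1]]'
python3 - <<'E'
from h import *
st()
snap('wrist','w9.png')
E
```

```text
clock: 12.08
tcp_pos: [0.4714, 0.1868, 0.42]
orientation: [-1.572, 0.011, -0.011]
contact_force: [-0.1, -0.7, 0.3]
grip_width: 0.0856
t 12.075 tcp [0.4714 0.1868 0.42  ] F [-0.1 -0.7  0.3] w 0.08562126421370961
axes x,y,z cols
 [[ 1.    -0.     0.014]
 [-0.014 -0.001  1.   ]
 [-0.    -1.    -0.001]]
```

View pics/w9.png

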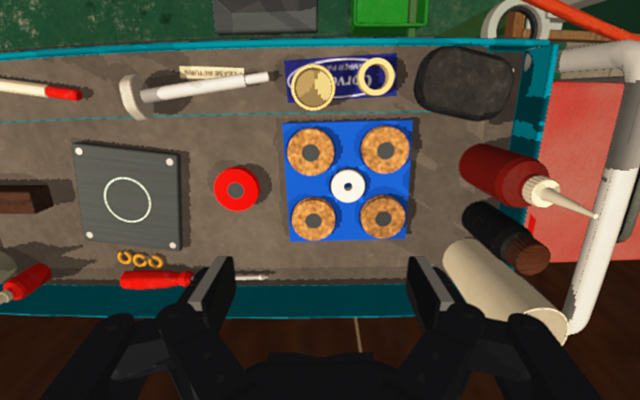

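```bash
cat >> h.py <<'E'
def warp(f,x0,x1,y0,y1,z,s=2000.):
    """image: col = (y1-y)*s (y to left), row=(x1-x)*s"""
    h=int((x1-x0)*s); w=int((y1-y0)*s)
    X,Y=np.meshgrid(np.arange(h),np.arange(w),indexing='ij')
    P=np.c_[x1-X.ravel()/s,y1-Y.ravel()/s,np.full(X.size,z)]
    m=proj(f,P).astype(np.float32).reshape(h,w,2)
    return cv2.remap(f['image'],m,None,cv2.INTER_CUBIC)
def circles(g,r0,r1,s=2000.,p2=20,md=.03,p1=120):
    g=cv2.GaussianBlur(cv2.cvtColor(g,cv2.COLOR_BGR2GRAY) if g.ndim==3 else g,(0,0),2)
    c=cv2.HoughCircles(g,cv2.HOUGH_GRADIENT,1,md*s,param1=p1,param2=p2,minRadius=int(r0*s),maxRadius=int(r1*s))
    return [] if c is None else c[0]
E
python3 - <<'E'
from h import *
f=snap('wrist')
x0,x1,y0,y1=.38,.62,.10,.32
w=warp(f,x0,x1,y0,y1,.022); sat=cv2.cvtColor(w,cv2.COLOR_BGR2HSV)[...,0]
mask=((sat>5)&(sat<30)).astype(np.uint8)*255; mask=cv2.morphologyEx(mask,cv2.MORPH_CLOSE,np.ones((25,25)));mask=cv2.morphologyEx(mask,cv2.MORPH_OPEN,np.ones((15,15)))
cs,_=cv2.findContours(mask,cv2.RETR_EXTERNAL,cv2.CHAIN_APPROX_NONE)
for c in cs:
    if cv2.contourArea(c)<5000: continue
    (a,b),r=cv2.minEnclosingCircle(c); print('disc',round(x1-b/2000,4),round(y1-a/2000,4),'r',r/2000, cv2.contourArea(c)); cv2.circle(w,(int(a),int(b)),int(r),(0,255,0),1)
for c in circles(w,.026,.032): print('hough',round(x1-c[1]/2000,4),round(y1-c[0]/2000,4),c[2]/2000); cv2.circle(w,(int(c[0]),int(c[1])),int(c[2]),(255,0,255),1)
for c in circles(w,.019,.024): print('pist',round(x1-c[1]/2000,4),round(y1-c[0]/2000,4),c[2]/2000)
cv2.imwrite('pics/wp.png',w)
w=warp(f,.42,.62,-.17,.02,.012); 
for c in circles(w,.028,.034): print('ring',round(.62-c[1]/2000,4),round(.02-c[0]/2000,4),c[2]/2000)
P=topt(f,[[87,146],[168,158],[173,245],[86,235]],.012);print(P.mean(0))
E
```

```text
disc 0.5002 0.2102 r 0.16243502807617188 208421.0
hough 0.4542 0.1742 0.0286
hough 0.4532 0.2652 0.02925
hough 0.5418 0.1752 0.03035
hough 0.5418 0.2672 0.02895
pist 0.4972 0.2202 0.02115
pist 0.3813 0.1782 0.023149999
ring 0.5148 -0.0752 0.02935
[ 0.5128568  -0.07349738  0.012     ]
```

View pics/wp.png

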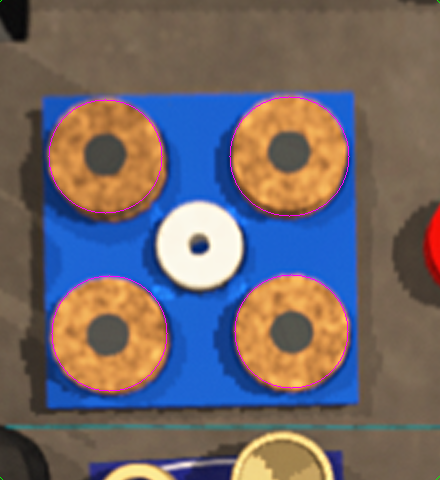

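```bash
python3 -c "
from h import *
plan([.5418,0.1752,.25],90)"
python3 -m jog '[[[2,6,-0.5],-0.01,-0.65],[[5,11,-1],-0.01,-0.65],[[7,16.5,-1.2],-0.01,-0.65],[[7,17,-1.2],-0.01,-0.65],[[7,17,-1.2],-0.01,-0.65],[[7,17,-1.2],-0.01,-0.65]]' 50
python3 - <<'E'
from h import *
o,M=st()
f=snap('wrist','w10.png')
cv2.imwrite('pics/w10z.png',cv2.resize(f['image'][200:400,150:490],None,fx=2.3,fy=2.3,interpolation=cv2.INTER_CUBIC))
E
```

```text
t 12.175 tcp [0.4714 0.1869 0.4201] F [0.7 0.7 0.7] w 0.0851486142599993
axes x,y,z cols
 [[ 1.    -0.     0.014]
 [-0.014 -0.001  1.   ]
 [-0.    -1.    -0.001]]
shift cm [ 7.05 17.01 -1.06]
twist -0.0137 alt 3.1279
clock: 12.92
tcp_pos: [0.5412, 0.1759, 0.2527]
orientation: [-1.57, -0.002, -0.003]
contact_force: [0.0, 0.2, 0.4]
grip_width: 0.0705
t 12.925 tcp [0.5412 0.1759 0.2527] F [0.  0.2 0.4] w 0.07047829103422419
axes x,y,z cols
 [[ 1.     0.004  0.   ]
 [-0.     0.001  1.   ]
 [ 0.004 -1.     0.001]]
```

View pics/w10.png

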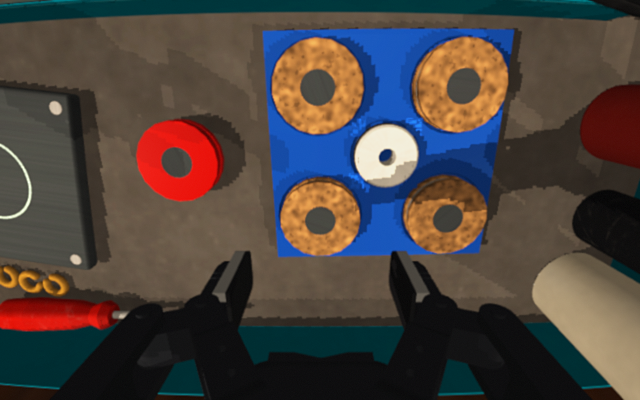

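View pics/w10z.png

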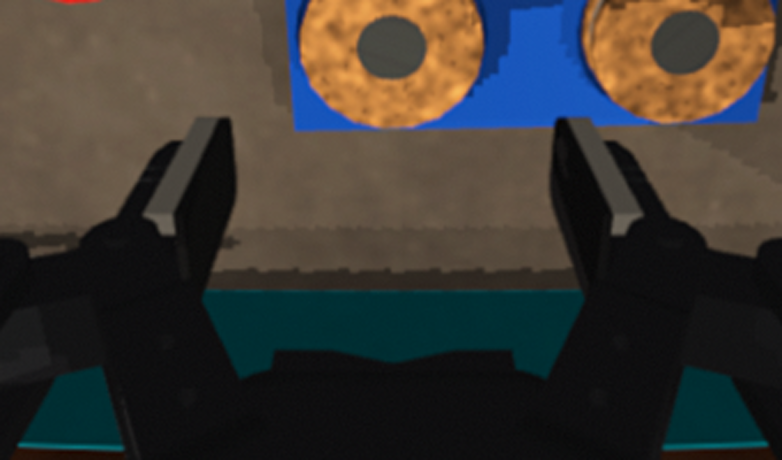

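```bash
python3 - <<'E'
from h import *
o,M=st(); f=snap('wrist')
def tip(px,z):
    K,D=KD(f); u=cv2.undistortPoints(np.array(px,float).reshape(-1,1,2),K,D).reshape(-1,2)[0]
    d=np.array([u[0],-u[1],-1])@rot(f).T@M; c=(np.array(f['origin'])-o['tcp_pos'])@M
    return c+d*(z-c[2])/d[2]
print((np.array(f['origin'])-o['tcp_pos'])@M)
w=o['grip_width']/2
print(tip([251,251],-w),tip([391,251],w))
print('85mm', tip([232,258],-.0425),tip([409,258],.0425))
E
```

```text
t 12.975 tcp [0.5412 0.1758 0.2526] F [-0.8 -0.7  0.9] w 0.07073484929709288
axes x,y,z cols
 [[ 1.     0.004  0.001]
 [-0.001  0.001  1.   ]
 [ 0.004 -1.     0.001]]
[-0.08214616  0.03032837  0.00048106]
[-0.00708424  0.16801276 -0.03536742] [-0.0092767   0.16383512  0.03536742]
85mm [-0.00829683  0.15873769 -0.0425    ] [-0.00920856  0.15698062  0.0425    ]
```

```bash
cat > tray.py <<'E'
from h import *
f=snap('wrist')
x0,x1,y0,y1=.40,.58,.12,.32
w=warp(f,x0,x1,y0,y1,.022)
for c in circles(w,.027,.031): print('hough',round(x1-c[1]/2000,4),round(y1-c[0]/2000,4),c[2]/2000)
w=warp(f,x0,x1,y0,y1,.020)
for c in circles(w,.019,.024): print('pist',round(x1-c[1]/2000,4),round(y1-c[0]/2000,4),c[2]/2000)
E
python3 tray.py; python3 -c "
from h import *
plan([.5425,0.1752,.1815],90)"
```

```text
hough 0.4542 0.1748 0.028549999
hough 0.4527 0.2658 0.02905
hough 0.5438 0.1732 0.0307
pist 0.4982 0.2208 0.02125
t 13.075 tcp [0.5412 0.1755 0.252 ] F [ 0.5 -0.2 -1.2] w 0.0704305924659326
axes x,y,z cols
 [[ 1.     0.003  0.001]
 [-0.001  0.     1.   ]
 [ 0.003 -1.     0.   ]]
shift cm [ 0.11  7.05 -0.03]
twist -0.0007 alt 3.1409
```

```bash
python3 -m jog '[[[0.1,3,0],0,-0.65],[[0.1,5.5,0],0,-0.65],[[0.1,7,-0.05],0,-0.65],[[0.1,7.05,-0.05],0,-0.65],[[0.1,7.05,-0.05],0,-0.65],[[0.1,7.05,-0.05],0,1],[[0.1,7.05,-0.05],0,1],[[0.1,7.05,-0.05],0,1],[[0.1,7.05,-0.05],0,1]]' 50
python3 -c "
from h import *
st();snap('wrist','w11.png')"
```

```text
clock: 14.2
tcp_pos: [0.5425, 0.1751, 0.1813]
orientation: [-1.571, -0.001, -0.002]
contact_force: [-2.0, -0.6, 7.0]
grip_width: 0.0558
t 14.2 tcp [0.5425 0.1751 0.1813] F [-2.  -0.6  7. ] w 0.05583012347451875
axes x,y,z cols
 [[ 1.     0.002  0.001]
 [-0.001  0.     1.   ]
 [ 0.002 -1.     0.   ]]
```

View pics/w11.png

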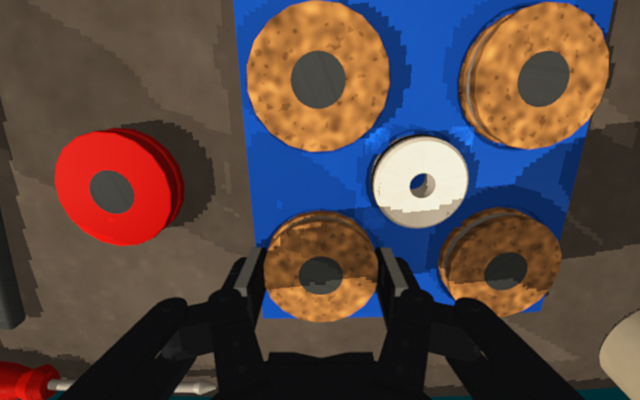

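```bash
python3 -c "
from h import *
f=snap('wrist');print(topt(f,[[321,276]],.022))"
python3 -m jog '[[[0,-3,0],0,1],[[0,-7,0],0,1],[[-1,-9,-5],0,1],[[-1.5,-9,-10],0,1],[[-2,-9,-15],0,1],[[-2.5,-9,-20],0,1],[[-2.75,-9,-25.2],0,1],[[-2.75,-9,-25.2],0,1],[[-2.75,-9,-25.2],0,1],[[-2.75,-9,-25.2],0,1]]'
cat > ring.py <<'E'
from h import *
st()
f=snap('wrist')
w=warp(f,.42,.62,-.18,.02,.012)
cv2.imwrite('pics/ring.png',w)
for c in circles(w,.027,.034): print('ring',round(.62-c[1]/2000,4),round(.02-c[0]/2000,4),c[2]/2000)
E
python3 ring.py
```

```text
[[0.54483368 0.17565564 0.022     ]]
clock: 15.55
tcp_pos: [0.5145, -0.0757, 0.2701]
orientation: [-1.57, -0.002, 0.001]
contact_force: [0.2, 0.5, -2.4]
grip_width: 0.056
t 15.55 tcp [ 0.5145 -0.0757  0.2701] F [ 0.2  0.5 -2.4] w 0.0560240164465706
axes x,y,z cols
 [[ 1.     0.001 -0.002]
 [ 0.002  0.001  1.   ]
 [ 0.001 -1.     0.001]]
ring 0.5153 -0.0748 0.03205
```

View pics/ring.png

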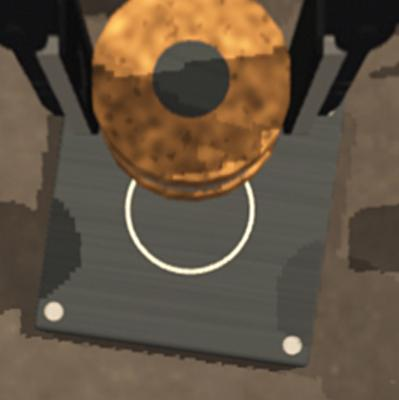

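```bash
python3 -m jog '[[[-0.05,4,0],0,1],[[-0.05,7,0],0,1],[[-0.05,8,0],0,1],[[-0.05,8.22,0],0,1],[[-0.05,8.22,0],0,1],[[-0.05,8.22,0],0,1]]'
python3 -c "
from h import *
st();snap('wrist','w12.png')"
```

```text
clock: 16.35
tcp_pos: [0.5143, -0.0772, 0.1885]
orientation: [-1.571, -0.001, -0.002]
contact_force: [-0.8, -0.2, -1.1]
grip_width: 0.0557
t 16.35 tcp [ 0.5143 -0.0772  0.1885] F [-0.8 -0.2 -1.1] w 0.055690651014791204
axes x,y,z cols
 [[ 1.     0.002  0.001]
 [-0.001 -0.     1.   ]
 [ 0.002 -1.    -0.   ]]
```

View pics/w12.png

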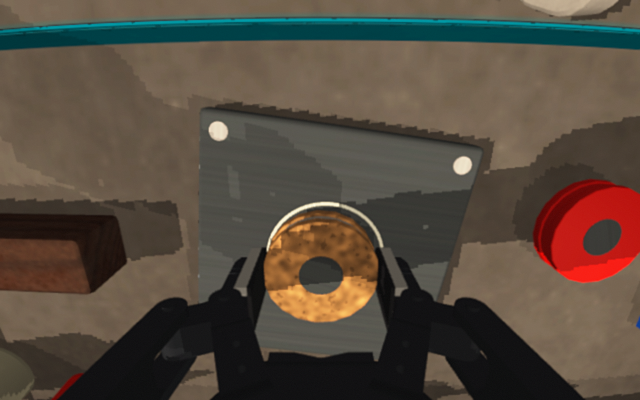

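```bash
python3 - <<'E'
from h import *
from scipy.optimize import least_squares
f=snap('wrist')
cv2.imwrite('pics/w12z.png',cv2.resize(f['image'][185:285,240:410],None,fx=4.5,fy=4.5,interpolation=cv2.INTER_CUBIC))
w=warp(f,.46,.57,-.13,-.02,.012,s=5000); g=cv2.cvtColor(w,cv2.COLOR_BGR2GRAY)
hsv=cv2.cvtColor(w,cv2.COLOR_BGR2HSV)
m=(g>150)&(hsv[...,1]<60)
r,c=np.nonzero(m); x=.57-r/5000; y=-.02-c/5000
k=(np.hypot(x-.515,y+.076)<.036)&(np.hypot(x-.515,y+.076)>.026)&(x<.53)
x,y=x[k],y[k]; print(len(x))
s=least_squares(lambda v:np.hypot(x-v[0],y-v[1])-v[2],[.515,-.076,.031],loss='soft_l1',f_scale=.001); print(s.x,np.abs(s.fun).mean())
s=least_squares(lambda v:np.hypot(x-v[0],y-v[1])-.0305,[.515,-.076],loss='soft_l1',f_scale=.001); print(s.x)
cv2.imwrite('pics/m.png',m.astype(np.uint8)*255)
w=warp(f,.46,.57,-.13,-.02,.028,s=5000)
cv2.imwrite('pics/d.png',w)
E
```

```text
3657
[ 0.51616051 -0.07479479  0.03149294] 0.00045166251614495894
[ 0.51493572 -0.07477167]
```

View pics/w12z.png

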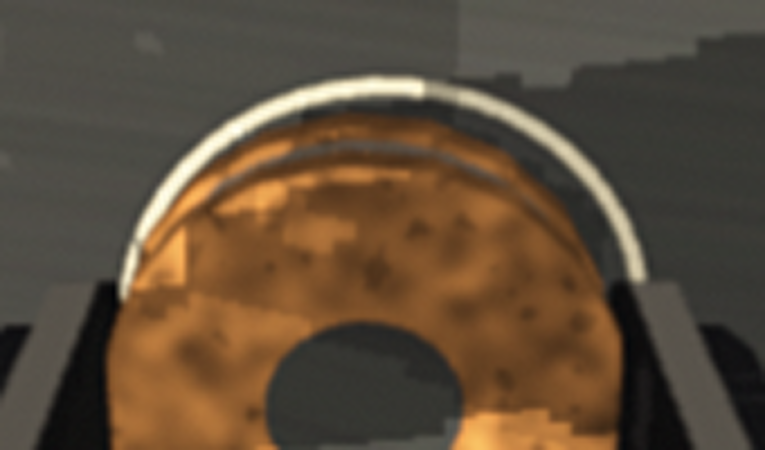

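View pics/d.png

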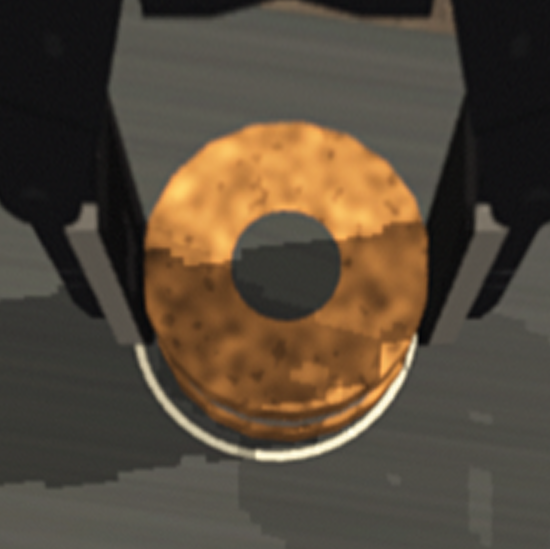

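```bash
python3 -m jog '[[[-0.06,0,0.12],0,1],[[-0.12,0,0.25],0,1],[[-0.12,0,0.25],0,1],[[-0.12,0.06,0.25],0,1],[[-0.12,0.06,0.25],0,1],[[-0.12,0.06,0.25],0,-0.65],[[-0.12,0.06,0.25],0,-0.65],[[-0.12,0.06,0.25],0,-0.65]]'
python3 -c "
from h import *
st()"
python3 -m jog '[[[0,-3,0],0,-0.65],[[0,-6,0],0,-0.65],[[0,-9,0],0,-0.65],[[0,-11,0],0,-0.65],[[0,-11,0],0,-0.65],[[0,-11,0],0,-0.65]]'
cat > pl.py <<'E'
from h import *
import sys
ztop=float(sys.argv[1]); o,M=st(); f=snap('wrist')
x1,y1=.57,-.02
w=warp(f,.46,x1,-.13,y1,ztop,s=5000)
cv2.imwrite('pics/'+sys.argv[2],w)
for c in circles(w,.0275,.031,s=5000,p2=15): print('disc',round(x1-c[1]/5000,4),round(y1-c[0]/5000,4),c[2]/5000)
for c in circles(w,.009,.0125,s=5000,p2=15): print('hub',round(x1-c[1]/5000,4),round(y1-c[0]/5000,4),c[2]/5000)
E
python3 pl.py .028 p1.png; python3 ring.py
```

```text
clock: 17.45
tcp_pos: [0.5127, -0.0748, 0.1868]
orientation: [-1.571, 0.001, -0.001]
contact_force: [-0.5, -0.0, -0.1]
grip_width: 0.0708
t 17.45 tcp [ 0.5127 -0.0748  0.1868] F [-0.5 -0.  -0.1] w 0.07079668964086333
axes x,y,z cols
 [[ 1.     0.     0.001]
 [-0.001  0.     1.   ]
 [ 0.    -1.     0.   ]]
clock: 18.2
tcp_pos: [0.5123, -0.075, 0.2961]
orientation: [-1.571, 0.002, 0.0]
contact_force: [-0.4, -0.7, -0.6]
grip_width: 0.0703
t 18.2 tcp [ 0.5123 -0.075   0.2961] F [-0.4 -0.7 -0.6] w 0.07031023690951305
axes x,y,z cols
 [[ 1.    -0.001  0.001]
 [-0.001 -0.     1.   ]
 [-0.001 -1.    -0.   ]]
disc 0.5101 -0.0747 0.030220002
hub 0.5035 -0.0577 0.012019999
t 18.25 tcp [ 0.5122 -0.0749  0.2958] F [ 0.5 -0.8 -0.2] w 0.0704483475122012
axes x,y,z cols
 [[ 1.    -0.002  0.001]
 [-0.001  0.     1.   ]
 [-0.002 -1.     0.   ]]
ring 0.5158 -0.0748 0.032599997
```

View pics/p1.png

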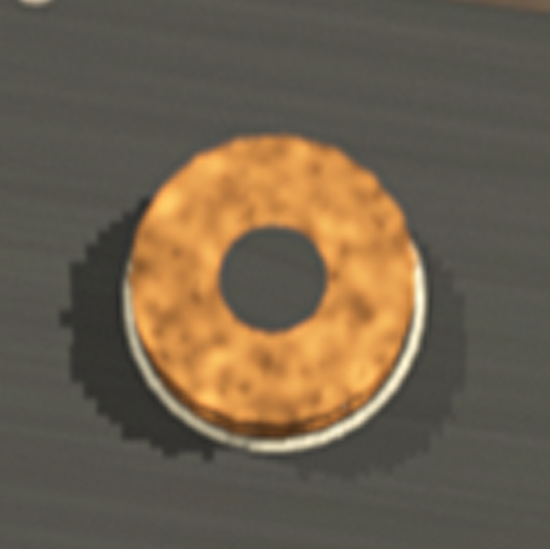

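```bash
python3 -c "
from h import *
plan([.543,0.2665,.27],90)"
python3 -m jog '[[[0.5,1,6],0,-0.65],[[1,2,12],0,-0.65],[[1.5,2.5,18],0,-0.65],[[2,2.6,24],0,-0.65],[[2.5,2.6,30],0,-0.65],[[3.1,2.6,34.1],0,-0.65],[[3.1,2.6,34.1],0,-0.65],[[3.1,2.6,34.1],0,-0.65]]'
python3 tray.py; python3 -c "
from h import *
plan([.543,0.2665,.1815],90);snap('wrist','w13.png')"
```

```text
t 18.3 tcp [ 0.5122 -0.0748  0.2958] F [-1.   0.6  0.3] w 0.07033287020645265
axes x,y,z cols
 [[ 1.    -0.002  0.001]
 [-0.001  0.     1.   ]
 [-0.002 -1.     0.   ]]
shift cm [ 3.06  2.59 34.13]
twist -0.0008 alt 3.1408
clock: 19.3
tcp_pos: [0.5437, 0.2655, 0.2697]
orientation: [-1.572, 0.002, 0.001]
contact_force: [0.8, -1.1, -0.3]
grip_width: 0.0707
hough 0.4522 0.2667 0.0288
hough 0.5428 0.2672 0.02895
hough 0.4527 0.1752 0.0272
pist 0.4982 0.2212 0.02125
t 19.35 tcp [0.544  0.2648 0.2699] F [-0.7 -0.5 -0.5] w 0.0704401147437231
axes x,y,z cols
 [[ 1.    -0.001  0.002]
 [-0.002 -0.002  1.   ]
 [-0.001 -1.    -0.002]]
shift cm [-0.09  8.84  0.19]
twist -0.0021 alt 3.1395
```

View pics/w13.png

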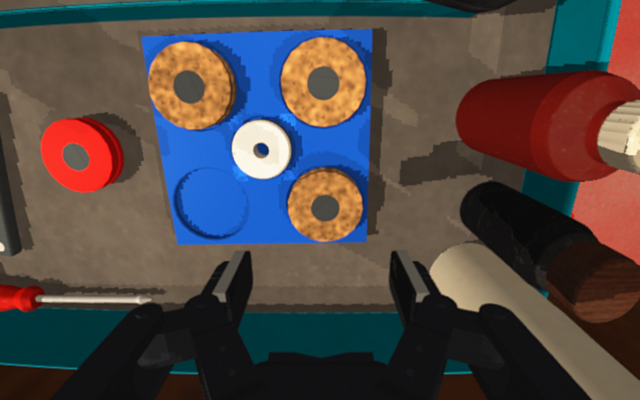

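```bash
python3 - <<'E'
from h import *
f=snap('wrist')
print(np.round(topt(f,[[433,258],[462,190],[458,118]],0),3))
f=snap('scene')
# roll in scene zoom: top ellipse centre approx (28,215)->px, bottom left edge
c=f['image'][180:300,160:300]; cv2.imwrite('pics/roll.png',cv2.resize(c,None,fx=5,fy=5,interpolation=cv2.INTER_CUBIC))
E
```

```text
[[ 0.6    0.366 -0.   ]
 [ 0.536  0.383  0.   ]
 [ 0.477  0.371  0.   ]]
```

View pics/roll.png

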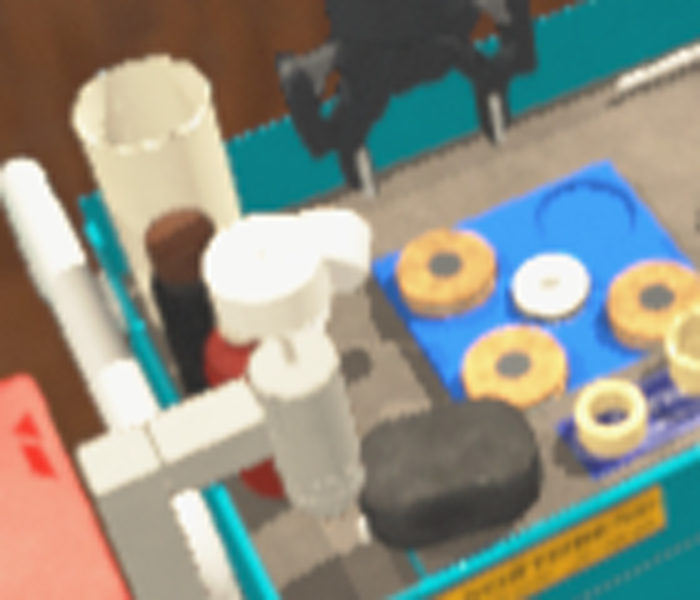

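```bash
python3 -m jog '[[[0,4,0.2],0,-0.65],[[0,7,0.2],0,-0.65],[[0,8.6,0.2],0,-0.65],[[0,8.84,0.2],0,-0.65],[[0,8.84,0.2],0,-0.65],[[0,8.84,0.2],0,1],[[0,8.84,0.2],0,1],[[0,8.84,0.2],0,1],[[0,8.84,0.2],0,1]]' 50
python3 -c "
from h import *
st();f=snap('wrist','w14.png');w=warp(f,.50,.58,.22,.31,.022,s=5000);cv2.imwrite('pics/g2.png',w)
for c in circles(w,.009,.0125,s=5000,p2=15): print('hub',round(.58-c[1]/5000,4),round(.31-c[0]/5000,4),c[2]/5000)"
```

```text
clock: 20.62
tcp_pos: [0.5444, 0.2686, 0.1843]
orientation: [-1.57, -0.001, -0.003]
contact_force: [-1.5, -1.4, 6.2]
grip_width: 0.0555
t 20.625 tcp [0.5444 0.2686 0.1843] F [-1.5 -1.4  6.2] w 0.05546910921834099
axes x,y,z cols
 [[ 1.     0.002  0.001]
 [-0.001  0.001  1.   ]
 [ 0.002 -1.     0.001]]
hub 0.5437 0.2687 0.0106
hub 0.5059 0.2287 0.01066
```

View pics/g2.png

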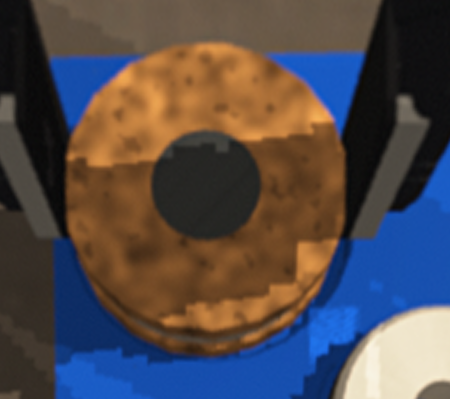

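```bash
python3 -m jog '[[[0,-3,0],0,1],[[0,-7,0],0,1],[[0,-10,-4],0,1],[[-1,-11,-10],0,1],[[-1.5,-11,-16],0,1],[[-2,-11,-22],0,1],[[-2.5,-11,-28],0,1],[[-2.8,-11,-34.3],0,1],[[-2.8,-11,-34.3],0,1],[[-2.8,-11,-34.3],0,1]]'
python3 -c "
from h import *
plan([.5158,-.0748,.208],90);snap('wrist','w15.png')"
```

```text
clock: 21.92
tcp_pos: [0.5157, -0.0746, 0.2931]
orientation: [-1.571, 0.0, -0.002]
contact_force: [0.4, 0.8, -0.3]
grip_width: 0.0556
t 21.925 tcp [ 0.5157 -0.0746  0.2931] F [ 0.4  0.8 -0.3] w 0.05562580516950781
axes x,y,z cols
 [[ 1.     0.001  0.002]
 [-0.002  0.     1.   ]
 [ 0.001 -1.     0.   ]]
shift cm [ 0.    8.51 -0.02]
twist -0.0015 alt 3.1401
```

View pics/w15.png

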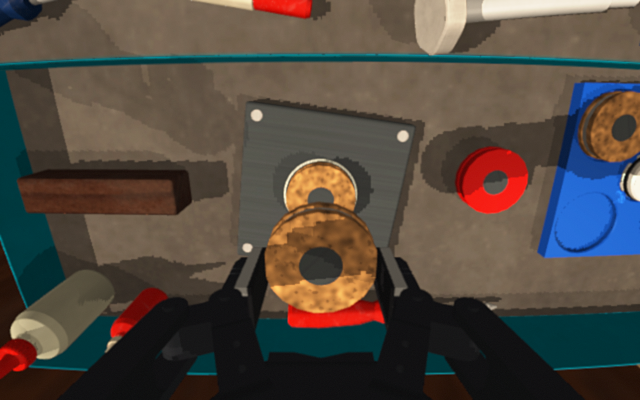

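```bash
python3 -m jog '[[[0,4,0],0,1],[[0,7,0],0,1],[[0,8.2,0],0,1],[[0,8.5,0],0,1],[[0,8.5,0],0,1],[[0,8.5,0],0,1]]'
python3 pl.py .044 p2.png
```

```text
clock: 22.72
tcp_pos: [0.5162, -0.0746, 0.2085]
orientation: [-1.571, -0.001, -0.002]
contact_force: [0.3, 1.0, -1.2]
grip_width: 0.0555
t 22.725 tcp [ 0.5162 -0.0746  0.2085] F [ 0.3  1.  -1.2] w 0.05552636013617415
axes x,y,z cols
 [[ 1.     0.002  0.001]
 [-0.001 -0.     1.   ]
 [ 0.002 -1.    -0.   ]]
disc 0.5157 -0.0741 0.0289
hub 0.5157 -0.0745 0.01146
```

View pics/p2.png

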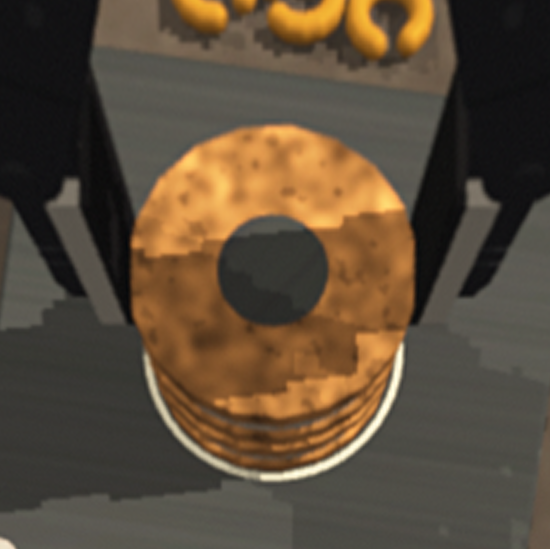

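```bash
python3 -m jog '[[[-0.05,0.15,0],0,1],[[-0.05,0.2,0],0,1],[[-0.05,0.2,0],0,1]]'
python3 -m jog '[[[0,0,0],0,-0.65],[[0,0,0],0,-0.65],[[0,0,0],0,-0.65],[[0,-3,0],0,-0.65],[[0,-6,0],0,-0.65],[[0,-9,0],0,-0.65],[[0,-9,0],0,-0.65]]'
python3 pl.py .044 p3.png; python3 -c "
from h import *
plan([.453,0.2665,.28],90)"
```

```text
clock: 23.15
tcp_pos: [0.5154, -0.0748, 0.2063]
orientation: [-1.572, 0.0, -0.001]
contact_force: [-2.3, 0.1, 7.3]
grip_width: 0.0553
clock: 24.02
tcp_pos: [0.516, -0.0746, 0.2974]
orientation: [-1.572, -0.002, -0.004]
contact_force: [-0.1, -0.5, -0.2]
grip_width: 0.0704
t 24.025 tcp [ 0.516  -0.0746  0.2974] F [-0.1 -0.5 -0.2] w 0.0703990169075017
axes x,y,z cols
 [[ 1.     0.004  0.001]
 [-0.001 -0.001  1.   ]
 [ 0.004 -1.    -0.001]]
disc 0.5053 -0.0747 0.02828
hub 0.5137 -0.0749 0.010919999
t 24.075 tcp [ 0.5154 -0.0749  0.296 ] F [-0.7  0.3 -0.1] w 0.07063274646640534
axes x,y,z cols
 [[ 1.     0.002  0.001]
 [-0.001 -0.001  1.   ]
 [ 0.002 -1.    -0.001]]
shift cm [-6.28  1.57 34.13]
twist -0.0012 alt 3.1404
```

View pics/p3.png

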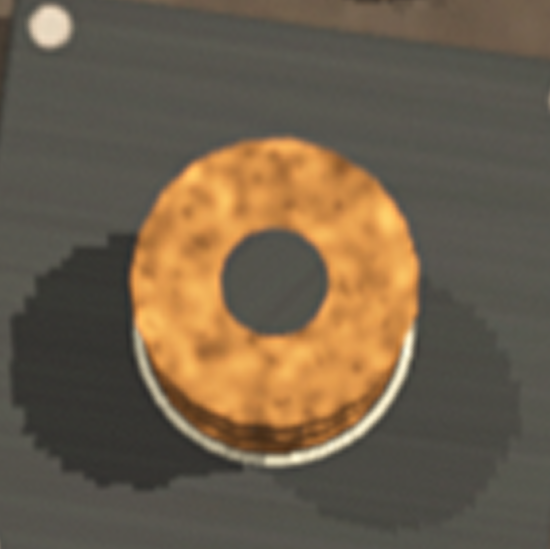

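```bash
python3 -m jog '[[[-1,0,6],0,-0.65],[[-2,0,12],0,-0.65],[[-3,0,18],0,-0.65],[[-4,0.5,24],0,-0.65],[[-5,1,30],0,-0.65],[[-6.3,1.6,34.1],0,-0.65],[[-6.3,1.6,34.1],0,-0.65],[[-6.3,1.6,34.1],0,-0.65]]'
python3 tray.py; python3 -c "
from h import *
plan([.453,0.2665,.1815],90);snap('wrist','w16.png')"
```

```text
clock: 25.08
tcp_pos: [0.4523, 0.2655, 0.2783]
orientation: [-1.573, 0.002, 0.001]
contact_force: [0.8, -0.9, 0.9]
grip_width: 0.0706
hough 0.4518 0.2652 0.0295
hough 0.4542 0.1722 0.03015
pist 0.4978 0.2212 0.022
t 25.125 tcp [0.4528 0.2649 0.2786] F [ 0.8 -0.2  0.3] w 0.07044081715909968
axes x,y,z cols
 [[ 1.    -0.001  0.002]
 [-0.002 -0.002  1.   ]
 [-0.001 -1.    -0.002]]
shift cm [0.04 9.71 0.18]
twist -0.0023 alt 3.1393
```

View pics/w16.png

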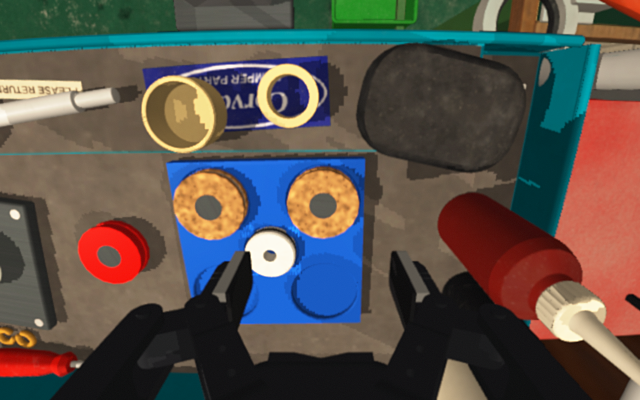

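```bash
python3 -c "
from h import *
f=snap('wrist')
for z in (0,.05): print(np.round(topt(f,[[362,125],[400,160],[480,170],[440,215]],z),3).tolist())"
python3 -m jog '[[[0,4,0.1],0,-0.65],[[0,7,0.1],0,-0.65],[[0,9.4,0.1],0,-0.65],[[0,9.71,0.1],0,-0.65],[[0,9.71,0.1],0,-0.65],[[0,9.71,0.1],0,-0.65]]' 50
python3 -c "
from h import *
plan([.453,0.2665,.1815],90)"
```

```text
[[0.393, 0.298, 0.0], [0.421, 0.331, 0.0], [0.43, 0.4, 0.0], [0.471, 0.371, 0.0]]
[[0.388, 0.292, 0.05], [0.411, 0.318, 0.05], [0.418, 0.373, 0.05], [0.451, 0.35, 0.05]]
clock: 25.98
tcp_pos: [0.453, 0.2674, 0.1835]
orientation: [-1.57, -0.0, -0.002]
contact_force: [0.2, 0.1, -0.2]
grip_width: 0.0705
t 25.975 tcp [0.453  0.2674 0.1835] F [ 0.2  0.1 -0.2] w 0.070513474500325
axes x,y,z cols
 [[ 1.     0.002  0.001]
 [-0.001  0.001  1.   ]
 [ 0.002 -1.     0.001]]
shift cm [ 0.    0.2  -0.09]
twist -0.0014 alt 3.1402
```

```bash
python3 -m jog '[[[0,0.2,-0.05],0,-0.65],[[0,0.2,-0.05],0,1],[[0,0.2,-0.05],0,1],[[0,0.2,-0.05],0,1],[[0,0.2,-0.05],0,1]]' 50
python3 -c "
from h import *
st();f=snap('wrist');w=warp(f,.41,.49,.22,.31,.022,s=5000);cv2.imwrite('pics/g3.png',w)
for c in circles(w,.009,.0125,s=5000,p2=15): print('hub',round(.49-c[1]/5000,4),round(.31-c[0]/5000,4),c[2]/5000)"
python3 -m jog '[[[0,-3,0],0,1],[[0,-7,0],0,1],[[0,-10,-4],0,1],[[1,-11,-10],0,1],[[2,-11,-16],0,1],[[3,-11.5,-22],0,1],[[4.5,-11.5,-28],0,1],[[6.2,-11.5,-34.2],0,1],[[6.2,-11.5,-34.2],0,1],[[6.2,-11.5,-34.2],0,1]]'
python3 -c "
from h import *
plan([.5158,-.0748,.224],90);snap('wrist','w17.png')"
```

```text
clock: 26.6
tcp_pos: [0.4525, 0.2668, 0.1812]
orientation: [-1.571, 0.0, -0.001]
contact_force: [-2.0, -2.3, 8.2]
grip_width: 0.0559
t 26.6 tcp [0.4525 0.2668 0.1812] F [-2.  -2.3  8.2] w 0.055920826932797894
axes x,y,z cols
 [[ 1.     0.001  0.001]
 [-0.001 -0.001  1.   ]
 [ 0.001 -1.    -0.001]]
hub 0.4529 0.2667 0.0111
clock: 27.9
tcp_pos: [0.5139, -0.0751, 0.2953]
orientation: [-1.57, 0.001, -0.001]
contact_force: [-0.4, 1.7, -0.7]
grip_width: 0.0555
t 27.9 tcp [ 0.5139 -0.0751  0.2953] F [-0.4  1.7 -0.7] w 0.05552760752943998
axes x,y,z cols
 [[ 1.    -0.     0.002]
 [-0.002  0.001  1.   ]
 [-0.    -1.     0.001]]
shift cm [0.19 7.13 0.03]
twist -0.0015 alt 3.1401
```

View pics/g3.png

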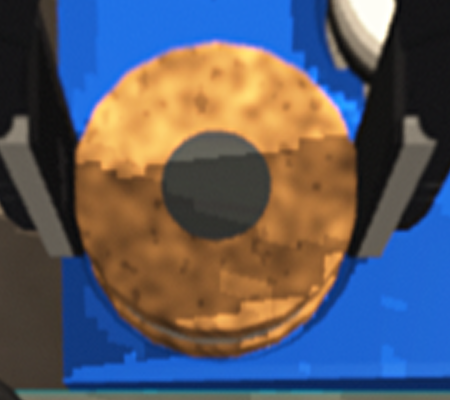

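View pics/w17.png

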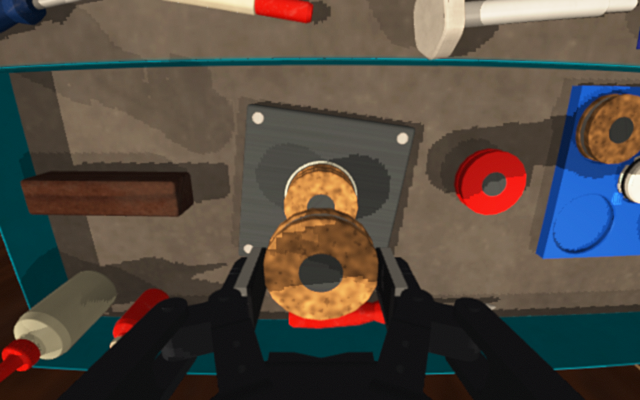

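```bash
python3 -m jog '[[[0.08,3,0],0,1],[[0.08,6,0],0,1],[[0.08,7.2,0],0,1],[[0.08,7.45,0],0,1],[[0.08,7.45,0],0,1],[[0.08,7.45,0],0,1]]'
python3 pl.py .061 p4.png
```

```text
clock: 28.7
tcp_pos: [0.5154, -0.0751, 0.2218]
orientation: [-1.571, -0.001, -0.002]
contact_force: [-0.1, 0.4, -1.5]
grip_width: 0.0555
t 28.7 tcp [ 0.5154 -0.0751  0.2218] F [-0.1  0.4 -1.5] w 0.05548448329580706
axes x,y,z cols
 [[ 1.     0.002  0.001]
 [-0.001 -0.     1.   ]
 [ 0.002 -1.    -0.   ]]
disc 0.5167 -0.0749 0.02894
hub 0.5171 -0.0751 0.0110599995
hub 0.4867 -0.0839 0.01228
hub 0.5183 -0.1091 0.01118
hub 0.5547 -0.0945 0.0091
```

View pics/p4.png

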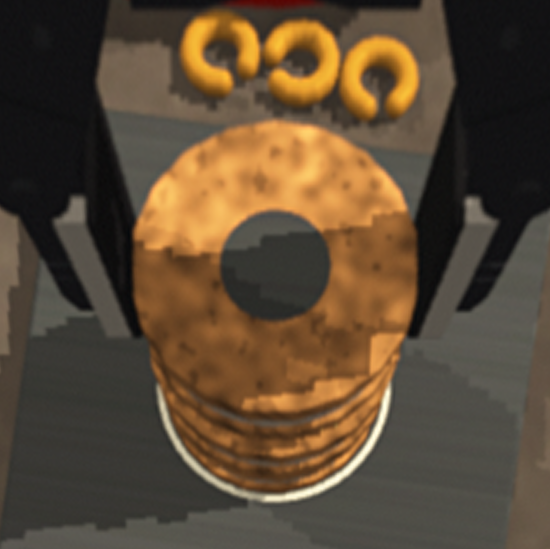

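```bash
python3 -m jog '[[[-0.1,0.15,0],0,1],[[-0.1,0.25,0],0,1],[[-0.1,0.25,0],0,1]]'
python3 -m jog '[[[0,0,0],0,-0.65],[[0,0,0],0,-0.65],[[0,0,0],0,-0.65],[[0,-3,0],0,-0.65],[[0,-6,0],0,-0.65],[[0,-8,0],0,-0.65],[[0,-8,0],0,-0.65]]'
python3 pl.py .060 p5.png; python3 -c "
from h import *
plan([.453,0.1745,.28],90)"
```

```text
clock: 29.12
tcp_pos: [0.514, -0.0753, 0.2192]
orientation: [-1.572, 0.001, -0.001]
contact_force: [-3.9, -0.6, 8.4]
grip_width: 0.0554
clock: 30.0
tcp_pos: [0.5144, -0.0753, 0.2996]
orientation: [-1.571, -0.001, -0.003]
contact_force: [0.2, -0.2, -1.0]
grip_width: 0.0705
t 30.0 tcp [ 0.5144 -0.0753  0.2996] F [ 0.2 -0.2 -1. ] w 0.07047614140967103
axes x,y,z cols
 [[ 1.     0.003  0.001]
 [-0.001 -0.001  1.   ]
 [ 0.003 -1.    -0.001]]
disc 0.5143 -0.0751 0.02846
hub 0.5143 -0.0763 0.01182
t 30.05 tcp [ 0.5139 -0.0754  0.2985] F [0.8 0.2 0.4] w 0.07043607291001157
axes x,y,z cols
 [[ 1.     0.001  0.001]
 [-0.001 -0.001  1.   ]
 [ 0.001 -1.    -0.001]]
shift cm [-6.13  1.83 24.99]
twist -0.0012 alt 3.1404
```

View pics/p5.png

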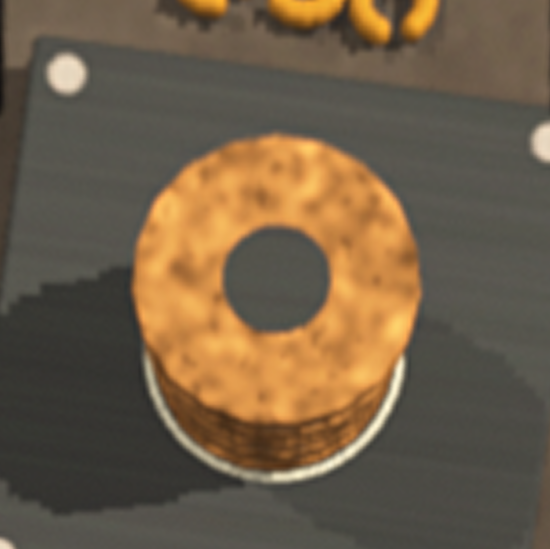

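```bash
python3 -m jog '[[[-1.5,0,6],0,-0.65],[[-3,0,12],0,-0.65],[[-4.5,0.5,18],0,-0.65],[[-6.1,1.8,25],0,-0.65],[[-6.1,1.8,25],0,-0.65],[[-6.1,1.8,25],0,-0.65],[[-6.1,1.8,25],0,-0.65]]'
python3 tray.py; python3 -c "
from h import *
plan([.453,0.1747,.1815],90);snap('wrist','w18.png')"
```

```text
clock: 30.92
tcp_pos: [0.4537, 0.173, 0.2798]
orientation: [-1.572, 0.003, -0.002]
contact_force: [-0.1, -0.5, -0.0]
grip_width: 0.07
hough 0.4538 0.1748 0.02805
pist 0.4982 0.2208 0.02165
t 30.975 tcp [0.4538 0.1729 0.28  ] F [1.1 0.6 0.2] w 0.07079091272619532
axes x,y,z cols
 [[ 1.    -0.     0.004]
 [-0.004 -0.001  1.   ]
 [-0.    -1.    -0.001]]
shift cm [-0.08  9.85  0.19]
twist -0.004 alt 3.1376
```

View pics/w18.png

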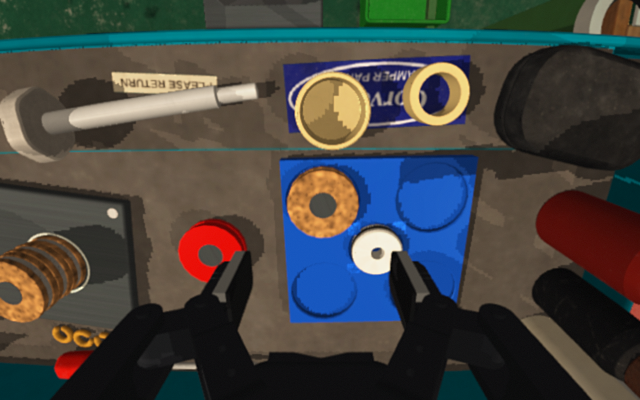

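```bash
python3 -m jog '[[[-0.05,4,0.1],0,-0.65],[[-0.05,7,0.15],0,-0.65],[[-0.05,9.5,0.15],0,-0.65],[[-0.05,9.85,0.15],0,-0.65],[[-0.05,9.85,0.15],0,-0.65],[[-0.05,9.85,0.15],0,-0.65]]' 50
python3 -c "
from h import *
plan([.453,0.1747,.1815],90)"
```

```text
clock: 31.78
tcp_pos: [0.4532, 0.1763, 0.1829]
orientation: [-1.57, -0.0, -0.003]
contact_force: [-0.0, -0.8, -0.0]
grip_width: 0.0704
t 31.775 tcp [0.4532 0.1763 0.1829] F [-0.  -0.8 -0. ] w 0.07042617693752831
axes x,y,z cols
 [[ 1.     0.002  0.002]
 [-0.002  0.001  1.   ]
 [ 0.002 -1.     0.001]]
shift cm [-0.02  0.14 -0.16]
twist -0.0015 alt 3.1401
```

```bash
python3 -m jog '[[[0,0.15,-0.15],0,-0.65],[[0,0.15,-0.15],0,1],[[0,0.15,-0.15],0,1],[[0,0.15,-0.15],0,1],[[0,0.15,-0.15],0,1]]' 50
python3 -c "
from h import *
st();f=snap('wrist');w=warp(f,.41,.49,.13,.22,.022,s=5000);cv2.imwrite('pics/g4.png',w)
for c in circles(w,.009,.0125,s=5000,p2=15): print('hub',round(.49-c[1]/5000,4),round(.22-c[0]/5000,4),c[2]/5000)"
python3 -m jog '[[[0,-4,0],0,1],[[0,-8,0],0,1],[[1,-11,-4],0,1],[[2,-12,-8],0,1],[[3,-12,-13],0,1],[[4.5,-12,-19],0,1],[[6.2,-12,-25],0,1],[[6.2,-12,-25],0,1],[[6.2,-12,-25],0,1]]'
python3 -c "
from h import *
plan([.5150,-.0748,.2375],90);snap('wrist','w19.png')"
```

```text
clock: 32.4
tcp_pos: [0.4528, 0.1746, 0.1812]
orientation: [-1.572, 0.0, -0.002]
contact_force: [-2.4, -3.0, 11.0]
grip_width: 0.0559
t 32.4 tcp [0.4528 0.1746 0.1812] F [-2.4 -3.  11. ] w 0.0559453609965541
axes x,y,z cols
 [[ 1.     0.001  0.001]
 [-0.001 -0.001  1.   ]
 [ 0.001 -1.    -0.001]]
hub 0.4549 0.1747 0.01066
hub 0.4883 0.2109 0.01162
clock: 33.58
tcp_pos: [0.5141, -0.075, 0.3003]
orientation: [-1.57, 0.001, -0.001]
contact_force: [-0.5, 0.1, -1.5]
grip_width: 0.0555
t 33.575 tcp [ 0.5141 -0.075   0.3003] F [-0.5  0.1 -1.5] w 0.055492844010404094
axes x,y,z cols
 [[ 1.    -0.     0.001]
 [-0.001  0.001  1.   ]
 [-0.    -1.     0.001]]
shift cm [0.09 6.28 0.02]
twist -0.0013 alt 3.1403
```

View pics/g4.png

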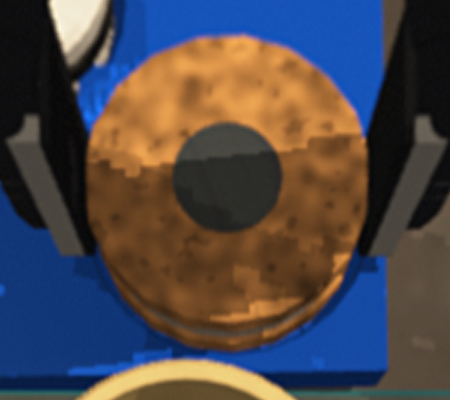

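View pics/w19.png

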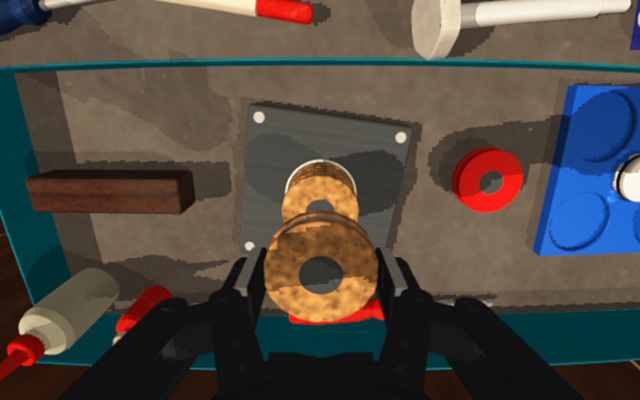

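```bash
python3 -m jog '[[[-0.05,3,0],0,1],[[-0.1,5.5,0],0,1],[[-0.1,6.2,0],0,1],[[-0.1,6.35,0],0,1],[[-0.1,6.35,0],0,1],[[-0.1,6.35,0],0,1]]'
python3 pl.py .077 p6.png
```

```text
clock: 34.38
tcp_pos: [0.5138, -0.0752, 0.2377]
orientation: [-1.571, -0.001, -0.002]
contact_force: [-0.0, -1.4, -1.2]
grip_width: 0.0553
t 34.375 tcp [ 0.5138 -0.0752  0.2377] F [-0.  -1.4 -1.2] w 0.05534426387909363
axes x,y,z cols
 [[ 1.     0.001  0.001]
 [-0.001 -0.     1.   ]
 [ 0.001 -1.    -0.   ]]
disc 0.5159 -0.0755 0.02956
hub 0.5169 -0.0749 0.0107
hub 0.4817 -0.0821 0.01206
hub 0.5165 -0.1091 0.01114
```

View pics/p6.png

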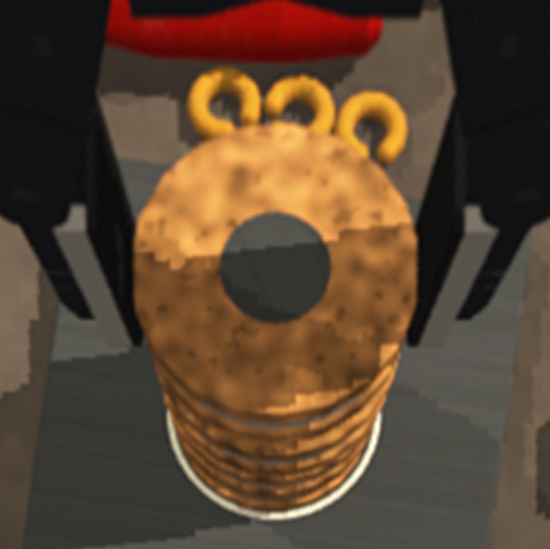

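```bash
python3 -m jog '[[[-0.1,0.15,0],0,1],[[-0.1,0.24,0],0,1],[[-0.1,0.24,0],0,1]]'
python3 -m jog '[[[0,0,0],0,-0.65],[[0,0,0],0,-0.65],[[0,0,0],0,-0.65],[[0,-3,0],0,-0.65],[[0,-6,0],0,-0.65],[[0,-8,0],0,-0.65],[[0,-8,0],0,-0.65]]'
python3 pl.py .076 p7.png; python3 -c "
from h import *
plan([.498,0.2208,.28],90)"
```

```text
clock: 34.8
tcp_pos: [0.5125, -0.0752, 0.2353]
orientation: [-1.572, 0.001, -0.001]
contact_force: [-3.5, -0.0, 8.9]
grip_width: 0.0554
clock: 35.67
tcp_pos: [0.5129, -0.0753, 0.3156]
orientation: [-1.572, -0.001, -0.003]
contact_force: [-0.1, 0.4, 0.4]
grip_width: 0.0701
t 35.675 tcp [ 0.5129 -0.0753  0.3156] F [-0.1  0.4  0.4] w 0.07013273596333407
axes x,y,z cols
 [[ 1.     0.003  0.001]
 [-0.001 -0.001  1.   ]
 [ 0.003 -1.    -0.001]]
disc 0.5135 -0.0755 0.02854
hub 0.5141 -0.0753 0.01076
hub 0.5663 -0.0793 0.00926
t 35.725 tcp [ 0.5124 -0.0754  0.3145] F [-0.2 -0.6 -0.5] w 0.07061368449931367
axes x,y,z cols
 [[ 1.     0.001  0.001]
 [-0.001 -0.     1.   ]
 [ 0.001 -1.    -0.   ]]
shift cm [-1.48  3.44 29.62]
twist -0.0012 alt 3.1404
```

View pics/p7.png

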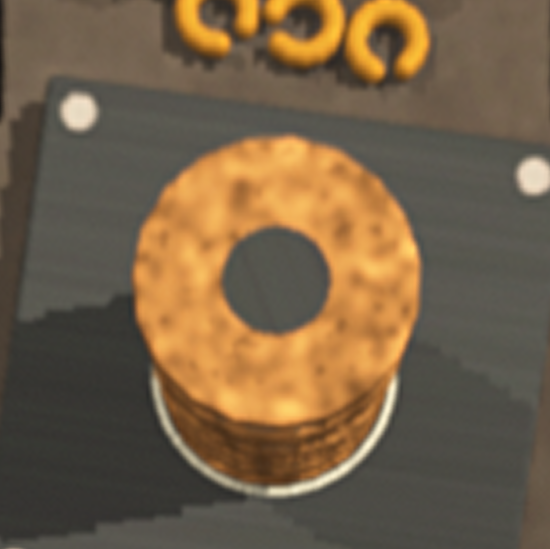

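```bash
python3 -m jog '[[[-0.3,0,6],0,-0.65],[[-0.6,0,12],0,-0.65],[[-0.9,1,18],0,-0.65],[[-1.2,2.5,24],0,-0.65],[[-1.5,3.4,29.6],0,-0.65],[[-1.5,3.4,29.6],0,-0.65],[[-1.5,3.4,29.6],0,-0.65]]'
python3 tray.py; python3 -c "
from h import *
plan([.498,0.2208,.184],90);snap('wrist','w20.png')"
```

```text
clock: 36.6
tcp_pos: [0.4974, 0.2203, 0.2793]
orientation: [-1.572, 0.002, 0.001]
contact_force: [-0.7, -0.1, -0.4]
grip_width: 0.0702
pist 0.4978 0.2208 0.02115
t 36.65 tcp [0.4978 0.2194 0.2795] F [0.6 1.1 1.1] w 0.07067827402569464
axes x,y,z cols
 [[ 1.    -0.001  0.002]
 [-0.002 -0.002  1.   ]
 [-0.001 -1.    -0.002]]
shift cm [0.04 9.55 0.15]
twist -0.0021 alt 3.1395
```

View pics/w20.png

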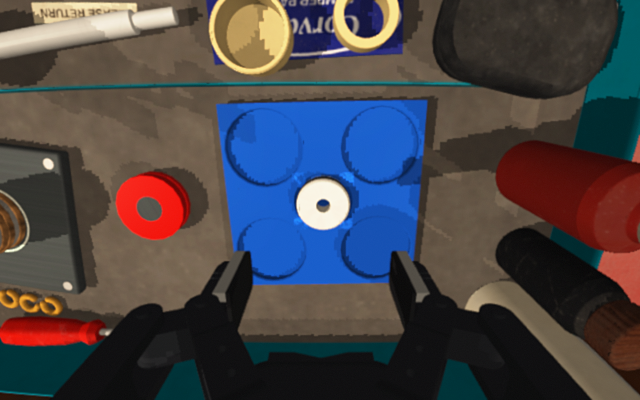

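```bash
python3 -m jog '[[[0.05,4,0.1],0,-0.65],[[0.05,7,0.1],0,-0.65],[[0.05,9.3,0.1],0,-0.65],[[0.05,9.65,0.1],0,-0.65],[[0.05,9.65,0.1],0,-0.65],[[0.05,9.65,0.1],0,-0.65]]' 40
python3 -c "
from h import *
plan([.498,0.2208,.184],90)"
```

```text
clock: 37.45
tcp_pos: [0.4987, 0.222, 0.1851]
orientation: [-1.57, -0.001, -0.002]
contact_force: [-0.1, -0.3, 0.1]
grip_width: 0.0701
t 37.45 tcp [0.4987 0.222  0.1851] F [-0.1 -0.3  0.1] w 0.07011151293795428
axes x,y,z cols
 [[ 1.     0.002  0.001]
 [-0.001  0.001  1.   ]
 [ 0.002 -1.     0.001]]
shift cm [-0.07  0.11 -0.12]
twist -0.001 alt 3.1406
```

```bash
python3 -m jog '[[[-0.05,0.1,-0.1],0,-0.65],[[-0.05,0.1,-0.1],0,1],[[-0.05,0.1,-0.1],0,1],[[-0.05,0.1,-0.1],0,1],[[-0.05,0.1,-0.1],0,1],[[-0.05,0.1,-0.1],0,1]]' 40
python3 -c "
from h import *
st();f=snap('wrist');w=warp(f,.46,.54,.175,.265,.020,s=5000);cv2.imwrite('pics/g5.png',w)
for c in circles(w,.002,.006,s=5000,p2=15): print('hub',round(.54-c[1]/5000,4),round(.265-c[0]/5000,4),c[2]/5000)
for c in circles(w,.018,.023,s=5000,p2=15): print('pist',round(.54-c[1]/5000,4),round(.265-c[0]/5000,4),c[2]/5000)"
python3 -m jog '[[[0,-4,0],0,1],[[0,-8,0],0,1],[[0.3,-12,-4],0,1],[[0.6,-13,-9],0,1],[[0.9,-13,-15],0,1],[[1.2,-13,-21],0,1],[[1.6,-13,-27],0,1],[[1.6,-13,-29.6],0,1],[[1.6,-13,-29.6],0,1],[[1.6,-13,-29.6],0,1]]'
python3 -c "
from h import *
plan([.515,-.0748,.2555],90);snap('wrist','w21.png')"
```

```text
clock: 38.2
tcp_pos: [0.4978, 0.2209, 0.1836]
orientation: [-1.571, 0.0, -0.001]
contact_force: [-1.7, -1.3, 5.6]
grip_width: 0.041
t 38.2 tcp [0.4978 0.2209 0.1836] F [-1.7 -1.3  5.6] w 0.04099360493478575
axes x,y,z cols
 [[ 1.     0.001  0.001]
 [-0.001 -0.     1.   ]
 [ 0.001 -1.    -0.   ]]
hub 0.4989 0.2209 0.00588
pist 0.4989 0.2209 0.0209
clock: 39.5
tcp_pos: [0.5133, -0.0741, 0.3131]
orientation: [-1.57, -0.0, 0.0]
contact_force: [0.5, 1.2, -0.6]
grip_width: 0.0408
t 39.5 tcp [ 0.5133 -0.0741  0.3131] F [ 0.5  1.2 -0.6] w 0.040792721559997226
axes x,y,z cols
 [[ 1.     0.    -0.   ]
 [ 0.     0.001  1.   ]
 [ 0.    -1.     0.001]]
shift cm [ 0.16  5.76 -0.07]
twist 0.0004 alt -3.1412
```

View pics/g5.png

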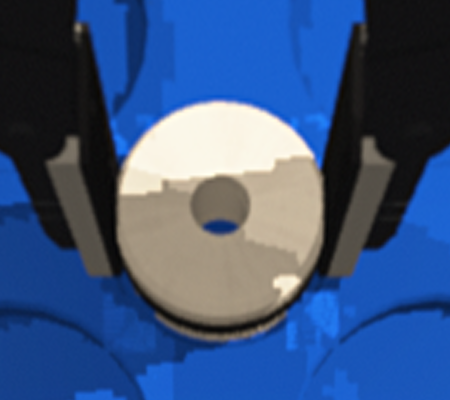

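View pics/w21.png

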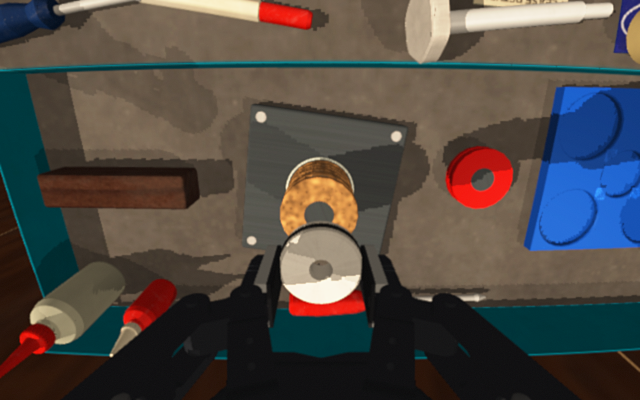

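```bash
python3 -m jog '[[[0.05,3,-0.05],0,1],[[0.05,5,-0.1],0,1],[[0.05,5.75,-0.1],0,1],[[0.05,5.85,-0.1],0,1],[[0.05,5.85,-0.1],0,1],[[0.05,5.85,-0.1],0,1]]'
python3 pl.py .091 p8.png
```

```text
clock: 40.3
tcp_pos: [0.5143, -0.0762, 0.2552]
orientation: [-1.571, -0.0, -0.002]
contact_force: [-0.6, 0.2, -0.8]
grip_width: 0.0413
t 40.3 tcp [ 0.5143 -0.0762  0.2552] F [-0.6  0.2 -0.8] w 0.04127762559138696
axes x,y,z cols
 [[ 1.     0.001  0.001]
 [-0.001 -0.     1.   ]
 [ 0.001 -1.    -0.   ]]
disc 0.5083 -0.0727 0.029120002
hub 0.4805 -0.0667 0.01096
```

View pics/p8.png

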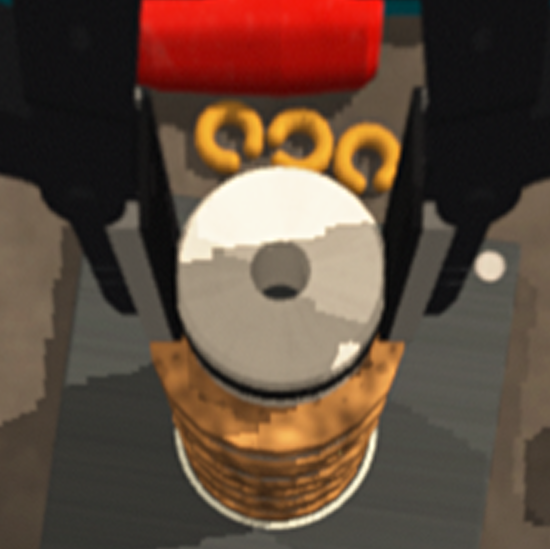

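```bash
python3 -m jog '[[[-0.1,0.05,0.1],0,1],[[-0.1,0.15,0.1],0,1],[[-0.1,0.15,0.1],0,1]]'
python3 -m jog '[[[0,0,0],0,-0.4],[[0,0,0],0,-0.4],[[0,0,0],0,-0.4],[[0,-3,0],0,-0.4],[[0,-7,0],0,-0.4],[[0,-10,0],0,-0.4],[[0,-10,0],0,-0.4]]'
python3 pl.py .090 p9.png; python3 - <<'E'
from h import *
snap('wrist','w22.png')
for c,(r0,r1,c0,c1) in {'scene':(140,240,290,460),'side':(180,330,230,480)}.items():
    f=snap(c); im=f['image']; cv2.imwrite(f'pics/end_{c}.png',cv2.resize(im[r0:r1,c0:c1],None,fx=3,fy=3,interpolation=cv2.INTER_CUBIC))
E
```

```text
clock: 40.72
tcp_pos: [0.513, -0.0751, 0.2536]
orientation: [-1.571, 0.001, -0.001]
contact_force: [-2.5, -0.1, 6.0]
grip_width: 0.0408
clock: 41.6
tcp_pos: [0.5138, -0.075, 0.3552]
orientation: [-1.572, -0.003, -0.004]
contact_force: [0.0, -0.4, 0.0]
grip_width: 0.0596
t 41.6 tcp [ 0.5138 -0.075   0.3552] F [ 0.  -0.4  0. ] w 0.059626488298793634
axes x,y,z cols
 [[ 1.     0.004  0.001]
 [-0.001 -0.001  1.   ]
 [ 0.004 -1.    -0.001]]
disc 0.5001 -0.0727 0.028120002
hub 0.5601 -0.0957 0.00926
hub 0.5081 -0.0833 0.01182
```

View pics/p9.png

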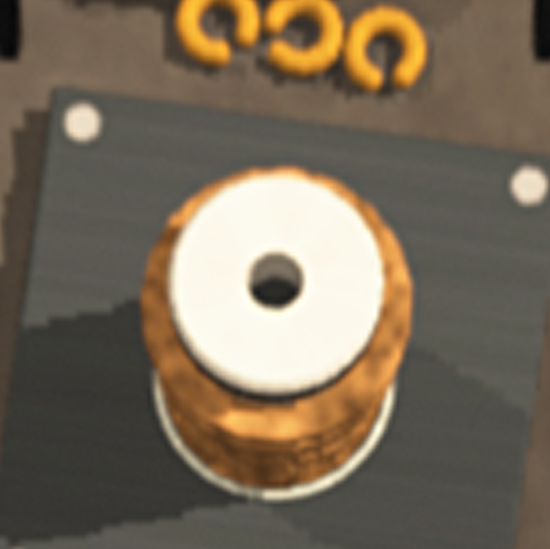

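View pics/w22.png

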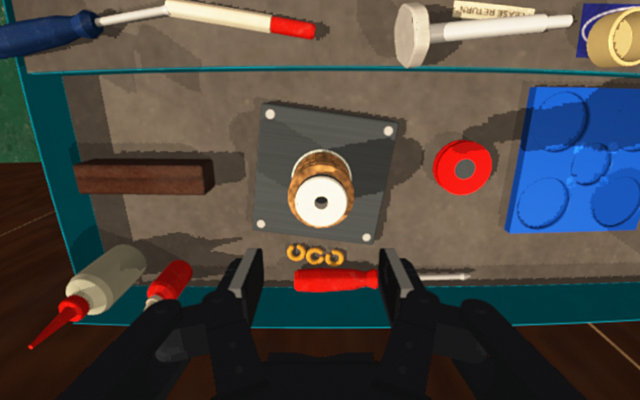

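View pics/end_side.png

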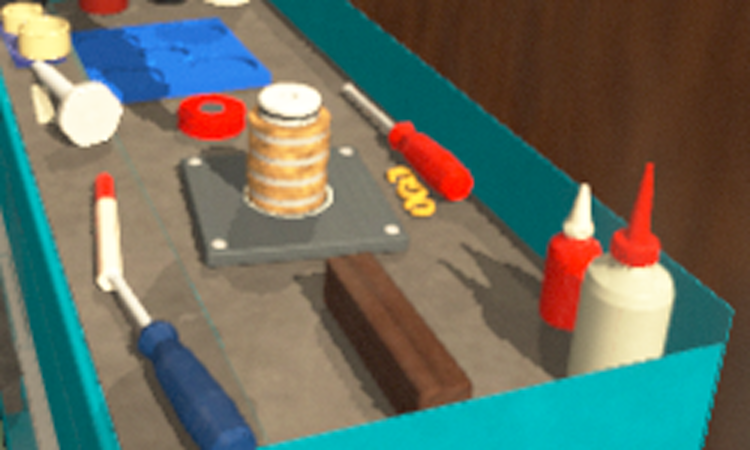

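View pics/end_scene.png

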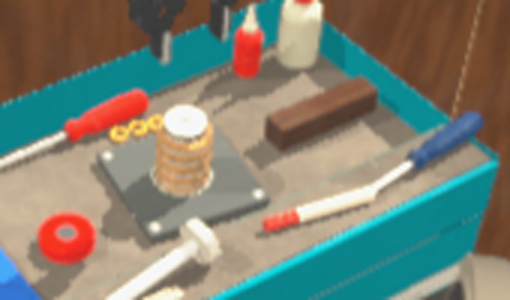

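```bash
python3 - <<'E'
from h import *
f=snap('wrist')
P=topt(f,[[270,114],[388,131],[367,238],[261,224]],.012);print(P.mean(0))
print('piston',topt(f,[[321,201]],.090),'ring c?')
f=snap('side'); k=lambda p:np.array(p)/3+[230,180]
S=topt(f,k([[194,162],[347,152],[390,230],[218,244]]),.012);print('side plate',S.mean(0)); print('side piston',topt(f,k([[290,101]]),.09))
f=snap('scene'); k=lambda p:np.array(p)/3+[290,140]
S=topt(f,k([[107,156],[184,131],[259,195],[154,228]]),.012);print('scene plate(screws; far one hidden est)',S.mean(0)); print('piston',topt(f,k([[186,123]]),.09))
E
```

```text
[ 0.51376641 -0.07409212  0.012     ]
piston [[ 0.51045812 -0.07474305  0.09      ]] ring c?
side plate [ 0.51438935 -0.07417506  0.012     ]
side piston [[ 0.51065851 -0.08210952  0.09      ]]
scene plate(screws; far one hidden est) [ 0.51260115 -0.06534267  0.012     ]
piston [[ 0.50559096 -0.07048187  0.09      ]]
```

```bash
python3 - <<'E'
from h import *
for c,(r0,r1,c0,c1) in {'scene':(160,210,320,390),'side':(195,275,280,380),'wrist':(90,260,230,420)}.items():
    f=snap(c); s=7 if c!='wrist' else 4; im=cv2.resize(f['image'][r0:r1,c0:c1],None,fx=s,fy=s,interpolation=cv2.INTER_CUBIC)
    t=np.linspace(0,2*np.pi,100)
    for r,z,col in((.031,.012,(255,0,0)),(.029,.012,(255,0,255)),(.029,.076,(0,255,0)),(.0215,.09,(0,0,255))):
        p=((proj(f,np.c_[.5145+r*np.cos(t),-.0752+r*np.sin(t),0*t+z])+.5-[c0,r0])*s).astype(np.int32); cv2.polylines(im,[p],True,col,1)
    cv2.imwrite(f'pics/ov_{c}.png',im)
E
```

```text
(no output)
```

View pics/ov_side.png

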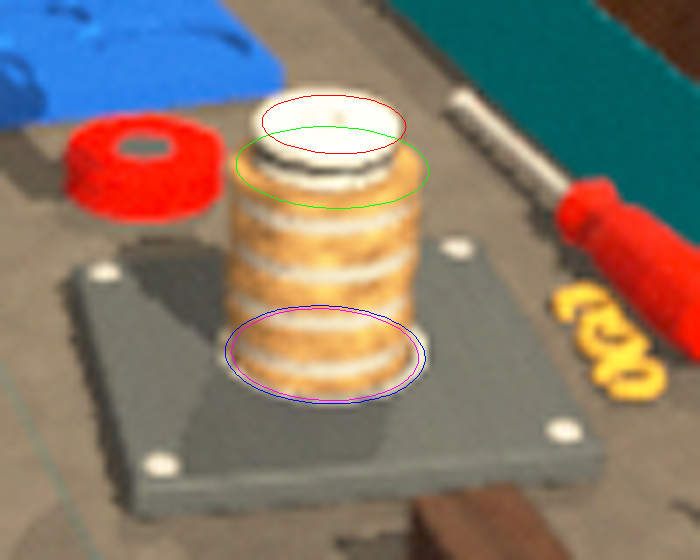

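View pics/ov_scene.png

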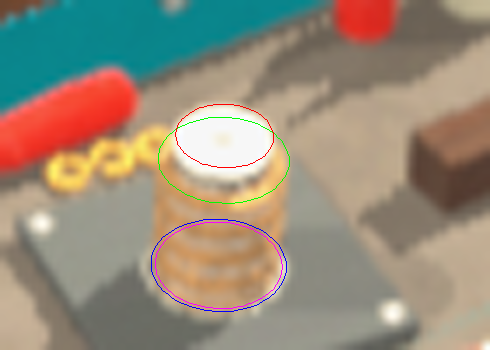

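View pics/ov_wrist.png

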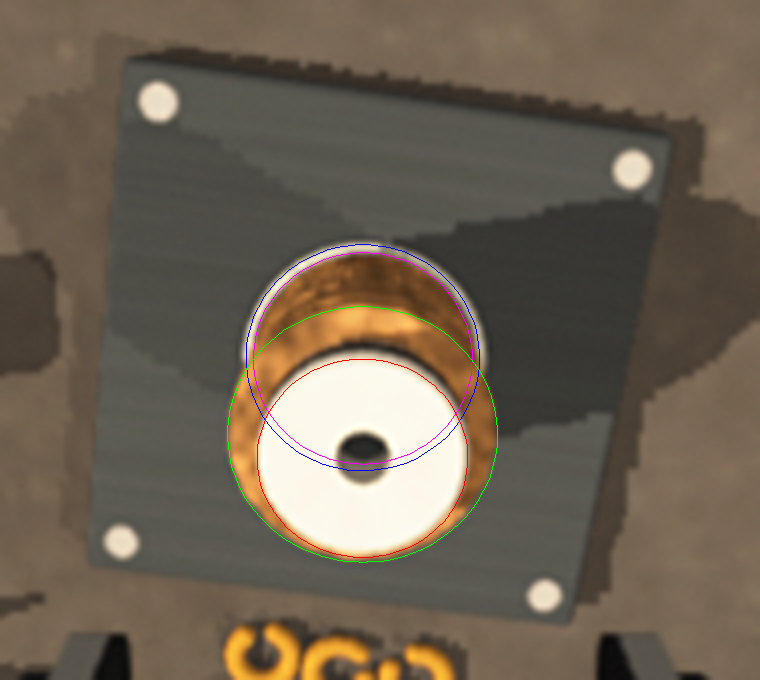

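```bash
python3 -c "
from h import *
st()
from bench import hand_in
print(hand_in())"
```

```text
t 42.1 tcp [ 0.5129 -0.0752  0.3526] F [ 0.7 -0.4  0.3] w 0.059511859351524796
axes x,y,z cols
 [[ 1.    -0.001  0.001]
 [-0.001  0.     1.   ]
 [-0.001 -1.     0.   ]]
the job is handed in; nothing more can be done
None
```

The job is handed in at 42.1 s; `hand_in()` gave no verdict, so what follows rests on my own camera checks.

- **Wiping:** I swept all three brass chips off the far edge of the plate with the wooden block, then laid the block flat on the mat to the right of the plate. The fingers stayed above the chips. The last pictures show all three chips on the mat, clear of the plate.
- **Stacking:** I stacked all four friction discs on the plate's circle and laid the piston on top last. In the last wrist picture the piston's centre and the plate centre lie within about 2 mm. The pile looks upright, and the gripper is open about 10 cm above it.
- **Bystanders:** The red look-alike was not touched, and the bottles look unmoved. I judged the bottles by eye only and did not measure them again.
- **Checks that disagreed:** Positions from single pixels in the side and scene pictures put the piston 6–9 mm from the plate centre. Drawing the expected outlines over those pictures showed the circle and the pile shifted together by about the same few mm. I took that as camera and pixel error and relied on the wrist view. Some automatic circle fits were also off or missed the part, and I read those by eye.
- **Move error:** I typed one sideways shift with the wrong sign while carrying the block, and corrected it before setting the block down. Nothing was touched.

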